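Reset a tube capper's depth stop to its gauge and lock it

TASK

The depth stop of the tube capper has to be reset to the gauge standing under it. Back off the lock nut with its lever until the stop is free, screw the stop down with its T-knob until its foot has pushed the gauge's sprung pin in by about 2 mm, then swing the lever back to tighten the lock nut firmly by feel (about 12 N at the end of the lever; do not overtighten it) and let go. Leave the racks, glassware and vials around it where they are.

Things in the scene. Friction and masses are not known exactly. Their poses are not given: they have to be found in the camera images.
- stand: the capper's depth-stop stand, fixed to the table, white and grey: base plate 160 (x) x 210 (y) x 14 mm, a column on its +y side and a head box, underside at 80 mm and top at 120 mm, that overhangs the plate. Origin: on the table, under the vertical axis of stop, lock nut and knob. z up
- nut (a joint): turn of the steel hexagon lock nut (48 mm wide, on top of the head, on the stand's origin axis), rad. Grows anticlockwise from above = loosening; falls clockwise = tightening. Starts tight near 0; the stop is free once it is 0.95 above its starting value (travel -1.5 to 1.5). At 0 its lever points along the stand's -y. How it feels: see shoe
- lever_tip (a point): on the lock nut's lever, which turns with the nut: point on the axis of the upright round handle post at the lever's end (post 12 mm thick, 125 to 165 mm up), 85 mm from the nut's axis, 8 mm below the post's top. The arm below it is a bar 12 mm wide, its top 132 mm up
- stop: the stop: a steel spindle, 16 mm thick with a taper inside the head, through nut and head, with a 16 mm foot below and the T-knob on top; slides vertically as the knob is turned
- knob (a joint): turn of the stop's T-knob, rad, grows clockwise seen from above; lowers the stop (and the knob) by 3 mm per rad; starts between -0.2 and 0.2, travel -0.3 to 4.2. Held fast while the nut is tight; free, it needs 0.06 N m, plus 0.003 N m per newton on the foot, and stays where it is left. At 0 the knob's bar lies along the stand's x
- knob_grip (a point): on the stop's axis, in the middle of the T-knob's black bar: bar 44 mm long, 14 mm thick, 26 mm high (from 15 mm below to 11 mm above this point), on a 44 mm steel disc 8 mm thick; x axis along the bar
- stop_foot (a point): centre of the flat underside of the stop's foot, 70 mm above the table at knob 0
- gauge: the setting gauge under the stop, a steel and aluminium post (38 mm foot, 24 mm above), fixed in a well of the base plate; its height differs from case to case
- pin_top (a point): top centre of the gauge's sprung 10 mm steel pin, which stands 8 mm out of the gauge when free; 2 to 7 mm below the foot at the start
- pin (a joint): how far the pin is pushed in, m: 0 free, starts to move at 6 N, then 3 N per mm; travel 7 mm
- shoe: brass clamp shoe hidden in the head, pressed on the spindle by the nut: about 6 N per newton at the lever's end. Slack, the lever runs at 1 N; once the nut bites, tightening takes some 13 N more per rad, loosening about half of that; let go, it eases back up to 0.07 rad. The spindle tapers: screwed down, the nut bites further clockwise than before, by an amount to be felt; its old angle is not tight
- rack_a: bystander: green rack 85 x 135 x 28 mm with tubes, origin under its centre
- rack_b: bystander: red rack of the same size with tubes, origin under its centre
- beaker: bystander: glass beaker 70 mm wide, 90 mm high, origin under its centre
- reagent: bystander: brown bottle 60 mm wide, 130 mm high, origin under its centre
- vial_a: bystander: small capped vial, 15 mm wide, 44 mm high, standing on the stand's base plate, origin under its centre
- vial_b: bystander: another such vial on the stand's base plate

How it is judged:
On the way, in this order (a step that is already met when the one before it is completed fails the run):
1. the lock nut is slack: its shoe bears on the spindle with less than 1 N (contact force between shoe and stop below 1 N), for 0.2 s.
2. with the nut slack, the stop has pushed the gauge pin in by 1 to 3 mm (value of joint pin between 0.001 and 0.003 m and contact force between shoe and stop below 1 N), for 0.2 s.
3. the lock nut is tight again: shoe force over 35 N (contact force between shoe and stop above 35 N), for 0.2 s.
At the end, for the whole second after the job is handed in: the lock nut is tight (its shoe bears on the spindle with 35 to 100 N, about 7 to 17 N at the lever's end), the foot of the stop holds the gauge pin pushed in by 1 to 3 mm, and knob and lever are released (contact force between shoe and stop above 35 N and value of joint pin between 0.001 and 0.003 m); the robot touches nothing.
It fails at once if the lock nut is overtightened: shoe force over 100 N (contact force between shoe and stop above 100 N).
It fails at once if the gauge pin is pushed in by more than 4.5 mm (value of joint pin above 0.0045 m).
It fails at once if a bystander is moved by more than 30 mm (distance of any of rack_a, rack_b, beaker, reagent, vial_a, vial_b from where it was at the start of the episode above 0.03 m).
It also fails if it takes over 72 s, if anything falls off the work surface, if the arm or the gripper's body presses on something with over 40 N, if the wrist force passes 120 N, or if a joint passes its speed limit or range.

ROBOT

A 6-joint arm with a two-finger parallel gripper is mounted at the origin on the work surface. World frame = base frame: x ahead of the robot, y to its left, z up, the work surface at z = 0. Lengths are in m, angles in rad, forces in N, time in s.
With the tool pointing down it reaches from about 0.375 to 0.9 m from the base axis. Payload 3.1 kg.
Tool frame: the origin (TCP) lies at the very end of the fingers, on their centre line; the grasp point (between the pads) lies 19 mm behind it (manip.grasp_offset is the distance from the TCP to the grasp point, in m); y points along the fingers, z is the direction in which the jaws open and shut, and the axes are right-handed (so a half turn about y gives the same grasp; the last joint's range is limited). The gripper opens to 85 mm and grips with 20 to 120 N. Pads are 22 mm wide; open, the fingers measure 114 mm over their backs; the gripper's body (76 mm by 85 mm) begins 54 mm behind the grasp point. The pads swing forward as they close: fully open they stand 13 mm farther back than shut.
Start: joints at [0.976, 0.527, 1.433, -0, 1.181, -0.178], TCP at [0.253, 0.571, 0.231] pointing down, gripper open.
Joint ranges: [-3.08, 3.08], [-0.75, 2.2], [0.22, 2.44], [-1.43, 4.57], [0, 2.65], [-2.85, 2.85]. Speed limits (rad/s): [2.79, 2.79, 3.14, 3.14, 3.14, 3.14].

INTERFACE

Orientations are given as a unit quaternion [x, y, z, w].
In Python, from station import manip gives the robot as it stands.
- The arm moves only by the tool apply_moves, never from a script. Its argument "motion" is a list of rows, each a list of 5 numbers: the finger opening in mm, from 0 to 85.4, then the shift along the tool's x, y, z in units of 30 mm (1.0 is 30 mm), then the turn about the tool's y in units of 10 degrees (1.0 is 10 degrees). In form: [[fingers, x, y, z, twist], ...]. A call has 1 to 12 rows; each row is the pose to reach, as a shift and turn from the pose commanded when the call began, along the tool's axes at that moment; what a row does not reach only later rows make up. A row lasts 1/8 s, in which the tool goes at most 62.5 mm and 10.7 degrees, less where a joint would pass 70% of its speed; a pose out of reach is approached as far as the arm can. A call with a gripper value outside its range is refused whole. The fingers move at their own pace and stop on an object; "squeeze" is the grip in N (left out, the last holds). Time passes only in rows, so rows that repeat a pose let the fingers close. It gives the time, the measured TCP pose, the force and the opening at its end, in the units of the state.
- manip.sense(): the state, without advancing time (a new reading comes with each control period).
- manip.snapshot(name): name is "side" or "top" or "wrist"; returns the picture (400x640x3 uint8, red, green, blue); there is no depth.
- manip.get_calibration(name): a dict with "intrinsics" (3x3 intrinsics, pixels), "extrinsics" (4x4, takes a point from camera to world coordinates). Camera axes: x right, y up, looking along -z (the intrinsics and any distortion apply to the point x, -y, -z); pixel columns grow to the right and rows downward; lengths in m; the calibration is good to about 2 mm. The wrist camera is an equidistant fisheye: a pixel r from the principal point sees the ray r / f radians off the axis. A picture is of the moment at which its call begins: read the wrist's pose just before it. get_calibration takes no time and is no camera call; for the wrist camera it gives the pose at the moment of the call.
- manip.sign_off(): hands the job in, once; it reports no verdict.
The state is a dict: "t": time; "q": joint angles; "qd": joint speeds; "tau": joint torques, N m; "tcp_pos": TCP position; "tool_rot": TCP orientation; "force": force on the tool from outside, world axes, zero at the start; "ft_torque": the same for the moment, N m; "finger_gap": opening from 0.0 (shut) to 1.0 (fully open).
Only numpy, scipy, OpenCV 4.12 (cv2) and the standard library are available. Lean on these libraries where they do the work, as an engineer would, in place of code of your own. Each camera call takes 0.05 s, during which the arm holds its last target.

## Working session

There is one attempt and no reset: what is moved stays moved. The work goes in short steps, Python scripts to look and compute and a tool call to move; the robot and the scene stay as the last step left them, time stands still between calls to the robot, and variables do not carry over. Pictures are saved under pics/ and viewed, and the job is handed in when it is done.

Besides the shell and the picture viewer there is one more tool, called as name([rows], argument=value, ...), one row to a line, values as JSON. apply_moves: Moves the arm, as the interface text tells. Its arguments: {"type":"object","properties":{"motion":{"type":"array"},"squeeze":{"type":"number"}},"required":["motion"]}

```bash
ls; mkdir -p pics
python3 - <<'E'
from station import manip
import cv2
s=manip.sense();print({k:(v if not hasattr(v,'round') else v) for k,v in s.items()})
for n in ["side","top","wrist"]:
    c=manip.get_calibration(n);print(n,c)
    cv2.imwrite(f"pics/{n}0.png",cv2.cvtColor(manip.snapshot(n),cv2.COLOR_RGB2BGR))
print(manip.grasp_offset)
E
```

```text
pics
{'t': 0.0, 'q': array([ 9.75515941e-01,  5.28474371e-01,  1.43389928e+00, -1.00992230e-05,
        1.18140681e+00, -1.78535803e-01]), 'qd': array([-0.00046783, -0.00015001, -0.00163747,  0.00182445, -0.00027123,
       -0.00128398]), 'tau': array([ 3.71782862e-04, -4.42353666e+01, -1.78027278e+01, -1.79952531e-04,
        8.49402597e-03, -2.55330477e-06]), 'tcp_pos': array([0.25257847, 0.57090536, 0.23032955]), 'tool_rot': array([ 0.69252875, -0.14656493,  0.14598731, -0.6910936 ]), 'force': array([0.46561449, 0.10735328, 0.35418295]), 'ft_torque': array([ 0.03581075, -0.00639678, -0.01785282]), 'finger_gap': 1.0009106949231965}
side {'intrinsics': array([[422.01283033,   0.        , 324.72253823],
       [  0.        , 422.01283033, 195.01968923],
       [  0.        ,   0.        ,   1.        ]]), 'extrinsics': array([[ 0.86033007,  0.38419394, -0.33500326,  0.1661269 ],
       [-0.50962505,  0.63450139, -0.58111126, -0.68300431],
       [-0.01069939,  0.67067355,  0.74167548,  0.95590603],
       [ 0.        ,  0.        ,  0.        ,  1.        ]])}
top {'intrinsics': arra
[... 153 characters left out ...]
xtrinsics': array([[ 0.01112332,  0.99764335, -0.06770535,  0.46173652],
       [-0.99981391,  0.01216368,  0.01497314, -0.00978472],
       [ 0.0157614 ,  0.0675262 ,  0.997593  ,  1.25163248],
       [ 0.        ,  0.        ,  0.        ,  1.        ]])}
wrist {'intrinsics': array([[309.70691629,   0.        , 317.40717678],
       [  0.        , 309.70691629, 201.04154616],
       [  0.        ,   0.        ,   1.        ]]), 'extrinsics': array([[ 0.40517815, -0.88294417, -0.23715031,  0.19375593],
       [ 0.91423652,  0.39088236,  0.10668914,  0.59816993],
       [-0.00150268, -0.26003958,  0.96559679,  0.37396707],
       [ 0.        ,  0.        ,  0.        ,  1.        ]])}
0.0187
```

View pics/side0.png

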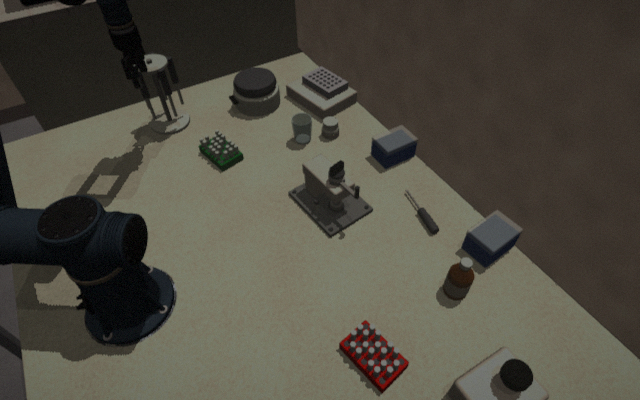

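View pics/top0.png

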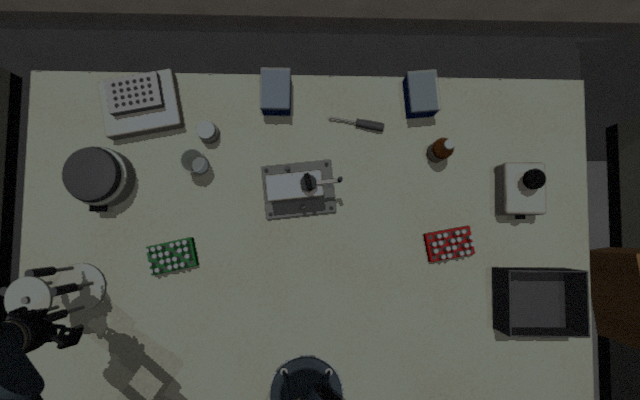

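View pics/wrist0.png

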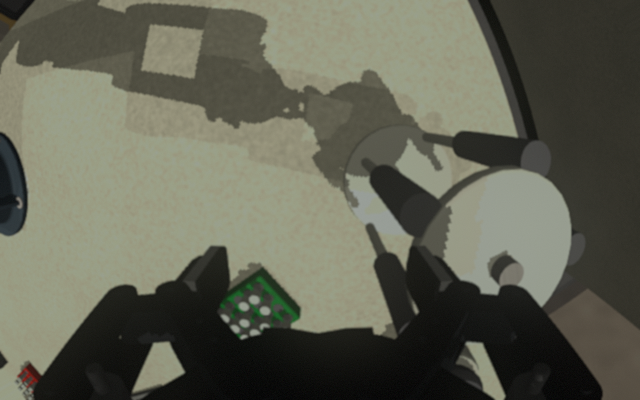

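Run:
```python
import cv2
a=cv2.imread("pics/top0.png")[145:230,245:365];b=cv2.imread("pics/side0.png")[145:245,275:385]
cv2.imwrite("pics/topz.png",cv2.resize(cv2.convertScaleAbs(a,alpha=1.6),None,fx=6,fy=6,interpolation=cv2.INTER_CUBIC))
cv2.imwrite("pics/sidez.png",cv2.resize(cv2.convertScaleAbs(b,alpha=1.6),None,fx=6,fy=6,interpolation=cv2.INTER_CUBIC))
```

```text
(no output)
```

View pics/topz.png

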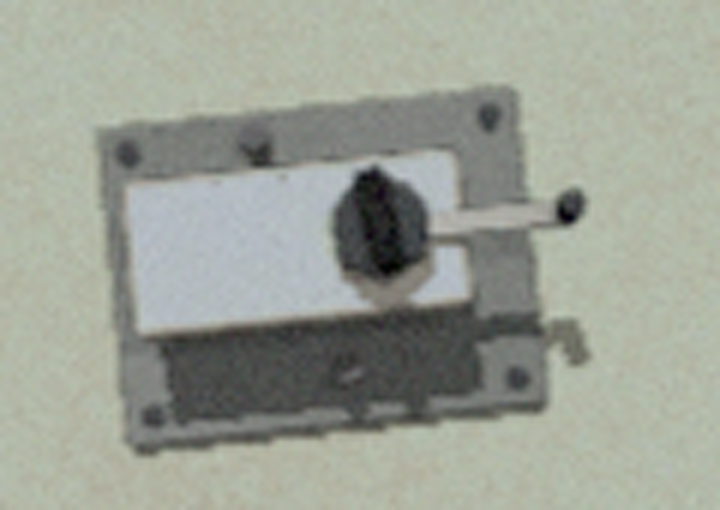

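View pics/sidez.png

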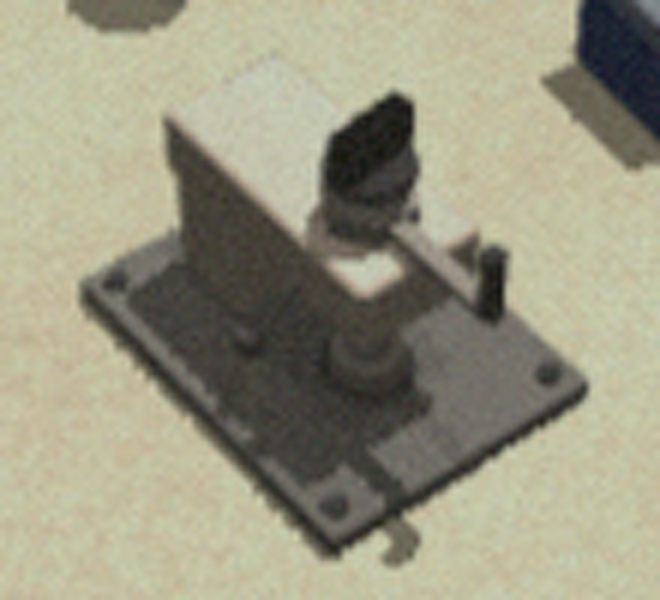

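```bash
cat > h.py <<'E'
import numpy as np, cv2
from station import manip
from scipy.spatial.transform import Rotation as R
def ray(n,uv,c=None):
    c=c or manip.get_calibration(n);K=c['intrinsics'];E=c['extrinsics']
    x=(uv[0]-K[0,2])/K[0,0];y=(uv[1]-K[1,2])/K[1,1]
    if n=='wrist':
        th=np.hypot(x,y);s=np.sin(th)/th if th>0 else 1
        d=np.array([x*s,y*s,np.cos(th)])
    else: d=np.array([x,y,1.])
    d=E[:3,:3]@np.array([d[0],-d[1],-d[2]]);return E[:3,3].copy(),d/np.linalg.norm(d)
def plane(n,uv,z,c=None):
    o,d=ray(n,uv,c);return o+d*(z-o[2])/d[2]
def tri(rs):
    A=0;b=0
    for o,d in rs:
        P=np.eye(3)-np.outer(d,d);A=A+P;b=b+P@o
    p=np.linalg.solve(A,b);return p,[np.linalg.norm((np.eye(3)-np.outer(d,d))@(p-o)) for o,d in rs]
def proj(n,p,c=None):
    c=c or manip.get_calibration(n);K=c['intrinsics'];E=c['extrinsics']
    q=E[:3,:3].T@(np.asarray(p)-E[:3,3]);q=np.array([q[0],-q[1],-q[2]])
    if n=='wrist':
        r=np.hypot(q[0],q[1]);th=np.arctan2(r,q[2]);q=np.array([q[0]/r*th,q[1]/r*th,1])
    else:q=q/q[2]
    return K[0,0]*q[0]+K[0,2],K[1,1]*q[1]+K[1,2]
def snap(n,f):
    c=manip.get_calibration(n);im=manip.snapshot(n);cv2.imwrite(f,cv2.cvtColor(im,cv2.COLOR_RGB2BGR));return im,c
def axes():
    s=manip.sense();return s,R.from_quat(s['tool_rot']).as_matrix()
def go(target,yaw=None):
    s,M=axes();d=M.T@(np.asarray(target)-s['tcp_pos'])/0.03
    print('t',s['t'],'tcp',s['tcp_pos'].round(4),'F',s['force'].round(2),'gap',s['finger_gap'])
    print('tool x',M[:,0].round(3),'y',M[:,1].round(3),'z',M[:,2].round(3));print('rows xyz',d.round(3))
E
python3 - <<'E'
from h import *
z=lambda u,v:(245+(u-2.5)/6,145+(v-2.5)/6)
zs=lambda u,v:(275+(u-2.5)/6,145+(v-2.5)/6)
for c in [(97,130),(510,88),(548,405),(135,450)]: print('plate',plane('top',z(*c),.012).round(4))
print('knob',tri([ray('top',z(378,222)),ray('side',zs(368,140))]))
print('tip',tri([ray('top',z(570,200)),ray('side',zs(494,252))]))
print('vial',plane('top',z(258,145),.058),plane('top',z(348,366),.058))
for n,u,v in [('beaker',200,165),('bottle',443,147),('red',450,245),('green',173,257)]: print(n,plane('top',(u,v),.03).round(3))
go([.5,0,.4])
E
```

```text
plate [0.6621 0.1441 0.012 ]
plate [ 0.686  -0.0614  0.012 ]
plate [ 0.5277 -0.0817  0.012 ]
plate [0.503  0.1221 0.012 ]
knob (array([0.59760133, 0.00220043, 0.16849828]), [np.float64(0.0005557559812124286), np.float64(0.0005557559812123182)])
tip (array([ 0.60899814, -0.08155909,  0.16557372]), [np.float64(0.0002640276134133865), np.float64(0.0002640276134134032)])
vial [0.64841833 0.06116298 0.058     ] [0.54271816 0.01657513 0.058     ]
beaker [0.66 0.32 0.03]
bottle [ 0.724 -0.398  0.03 ]
red [ 0.434 -0.416  0.03 ]
green [0.391 0.39  0.03 ]
t 0.15 tcp [0.2527 0.5711 0.2306] F [-0.71  0.65 -0.59] gap 1.0040976479665704
tool x [ 0.914 -0.405 -0.   ] y [-0.001 -0.001 -1.   ] z [ 0.405  0.914 -0.002]
rows xyz [ 15.242  -5.63  -14.077]
```

apply_moves([
  [85, 0, -1.5, 0, 0],
  [85, 1.5, -2, -1.2, 0.5],
  [85, 3.5, -2, -2.8, 1.2],
  [85, 5.4, -2, -4.2, 1.8],
  [85, 7.2, -2, -5.6, 2.4],
  [85, 9, -2, -7, 3],
  [85, 10.8, -2, -8.4, 3.6],
  [85, 12.6, -2, -9.8, 4.2],
  [85, 14.4, -2, -11.2, 4.8],
  [85, 16.2, -2, -12.6, 5.4],
  [85, 18, -2, -14, 5.8],
  [85, 19.4, -2, -15.15, 5.8],
], squeeze=60)

```text
t: 1.65
tcp_pos: [0.5759, -0.0321, 0.2911]
tool_rot: [-0.534, 0.464, -0.463, 0.534]
force: [1.1, 0.9, -0.1]
finger_gap: 0.999
```

apply_moves([
  [85, 0, 0, 0, 0],
])

```text
t: 1.78
tcp_pos: [0.5773, -0.0347, 0.2907]
tool_rot: [0.533, -0.464, 0.465, -0.533]
force: [-1.3, 0.9, -0.5]
finger_gap: 0.994
```

Run:
```python
from h import *
im,c=snap('wrist','pics/w1.png')
np.savez('c1.npz',**c)
go([.609,-.0816,.2])
print(proj('wrist',[.5976,.0022,.168],c),proj('wrist',[.609,-.0816,.165],c))
```

```text
t 1.825 tcp [ 0.5757 -0.0322  0.2906] F [-0.29 -0.6  -0.69] gap 0.9958517580720245
tool x [ 0.137 -0.991 -0.001] y [-0.001  0.    -1.   ] z [ 0.991  0.137 -0.001]
rows xyz [1.786 3.016 0.876]
(np.float64(344.8627593116081), np.float64(156.7669676186027)) (np.float64(342.4727444315844), np.float64(246.00568973641217))
```

View pics/w1.png

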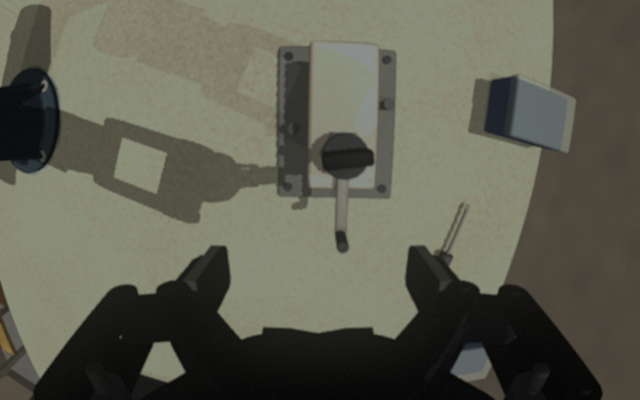

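apply_moves([
  [50, 1.2, 0, 0.6, 0],
  [45, 1.79, 1.5, 0.88, 0],
  [40, 1.79, 3, 0.88, 0],
  [40, 1.79, 4, 0.88, 0],
  [40, 1.79, 5, 0.88, 0],
  [40, 1.79, 5, 0.88, 0],
])

```text
t: 2.58
tcp_pos: [0.6064, -0.0773, 0.139]
tool_rot: [0.535, -0.465, 0.461, -0.534]
force: [-1.0, -0.2, -0.2]
finger_gap: 0.467
```

Run:
```python
from h import *
im,c=snap('wrist','pics/w2.png')
go([.609,-.0816,.14])
```

```text
t 2.625 tcp [ 0.608  -0.078   0.1407] F [ 0.88 -0.45 -0.03] gap 0.46600910810258367
tool x [ 0.143 -0.99  -0.002] y [-0.003  0.001 -1.   ] z [ 0.99   0.143 -0.003]
rows xyz [0.124 0.025 0.017]
```

View pics/w2.png

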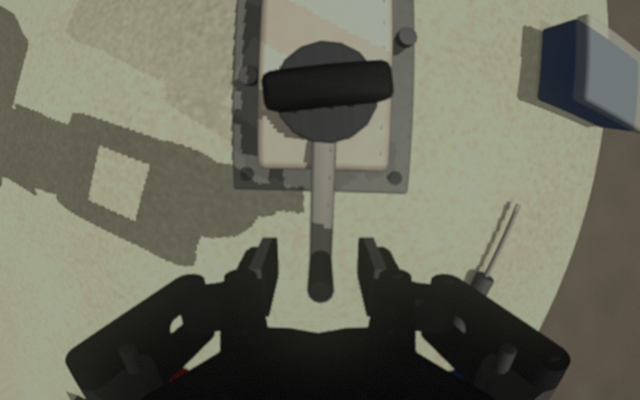

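apply_moves([
  [20, 0.12, 0, 0, 0],
  [20, 0.12, 0, 0, 0],
  [20, 0.1, 0, 0.3, -0.6],
  [20, 0.04, 0, 0.69, -1.4],
  [20, -0.09, 0, 1.06, -2.2],
  [20, -0.26, 0, 1.42, -3],
])

```text
t: 3.38
tcp_pos: [0.6498, -0.0665, 0.1425]
tool_rot: [0.637, -0.308, 0.308, -0.636]
force: [-1.8, -0.7, 1.8]
finger_gap: 0.236
```

Run:
```python
from h import *
im,c=snap('wrist','pics/w3.png')
go([.609,-.0816,.14])
```

```text
t 3.425 tcp [ 0.6516 -0.0655  0.1426] F [-0.18  0.37  0.11] gap 0.23396055190400525
tool x [ 0.623 -0.782  0.002] y [ 0.002 -0.    -1.   ] z [0.782 0.623 0.002]
rows xyz [-0.465  0.083 -1.447]
```

View pics/w3.png

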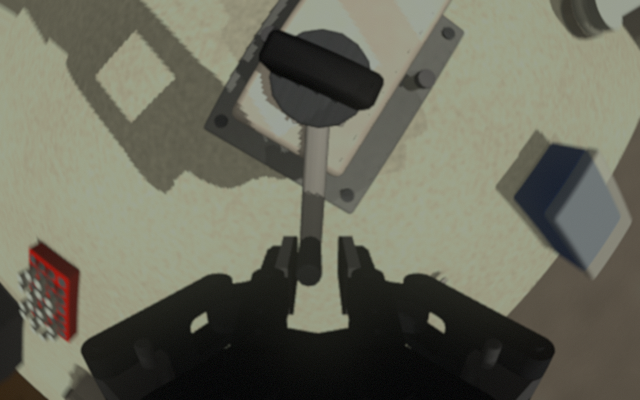

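apply_moves([
  [20, -0.03, 0, 0.39, -0.8],
  [20, -0.11, 0, 0.78, -1.6],
  [20, -0.24, 0, 1.15, -2.4],
  [20, -0.43, 0, 1.5, -3.2],
  [20, -0.66, 0, 1.82, -4],
  [20, -0.66, 0, 1.82, -4],
])

```text
t: 4.18
tcp_pos: [0.6812, -0.0161, 0.1421]
tool_rot: [-0.703, 0.073, -0.074, 0.703]
force: [0.4, -0.6, -0.4]
finger_gap: 0.231
```

Run:
```python
from h import *
im,c=snap('wrist','pics/w4.png')
go([.609,-.0816,.14])
s=manip.sense();d=s['tcp_pos']-[.5976,.0022,0];print(np.degrees(np.arctan2(d[1],d[0])),np.hypot(d[0],d[1]))
```

```text
t 4.225 tcp [ 0.6811 -0.0166  0.142 ] F [-0.11 -1.84  0.46] gap 0.23567185943410585
tool x [ 0.978 -0.209  0.001] y [ 0.001 -0.    -1.   ] z [0.209 0.978 0.   ]
rows xyz [-1.896  0.063 -2.621]
-12.680890221150177 0.0855377745478748
```

View pics/w4.png

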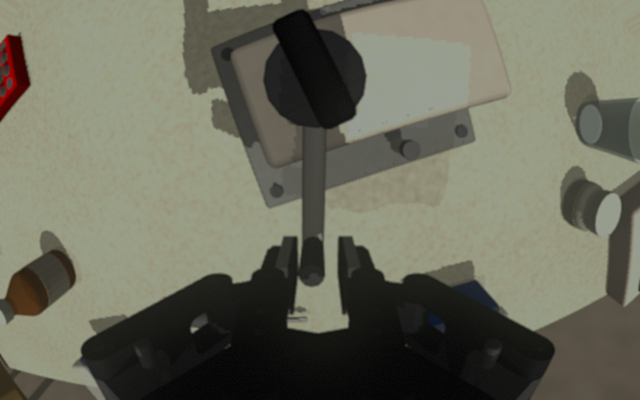

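apply_moves([
  [24, 0, -1.2, 0, 0],
  [24, 0, -2, -0.5, 0],
  [24, -0.2, -2, -2.5, 0],
  [24, -0.37, -1, -4.5, 0],
  [24, -0.37, 1, -5.6, 0],
  [24, -0.37, 3, -5.6, 0],
  [24, -0.37, 4, -5.6, 0],
  [24, -0.37, 4, -5.6, 0],
])

```text
t: 5.22
tcp_pos: [0.6326, -0.1785, 0.0182]
tool_rot: [-0.702, 0.077, -0.072, 0.704]
force: [0.0, 0.7, 0.4]
finger_gap: 0.286
```

Run:
```python
from h import *
im,c=snap('wrist','pics/w5.png')
np.savez('c5.npz',**c)
go([.609,-.0816,.14]);print(c['extrinsics'][:3,3])
for z in (.055,.07,.08,.12): print(z,proj('wrist',[.5976,.0022,z],c))
cv2.imwrite('pics/w5z.png',cv2.resize(cv2.convertScaleAbs(im[100:300,480:640,::-1],alpha=1.8),None,fx=3.75,fy=3,interpolation=cv2.INTER_CUBIC))
```

```text
t 5.275 tcp [ 0.6347 -0.179   0.0207] F [ 0.08  0.08 -0.26] gap 0.28108627134225134
tool x [ 0.978 -0.208 -0.002] y [-0.002  0.001 -1.   ] z [0.208 0.978 0.   ]
rows xyz [-1.522 -3.973  3.   ]
[ 0.5703663  -0.16478965  0.16221683]
0.055 (np.float64(631.7546384410252), np.float64(135.15812892147193))
0.07 (np.float64(652.2867743866278), np.float64(138.41626712548782))
0.08 (np.float64(666.8407134139145), np.float64(140.95305045144858))
0.12 (np.float64(731.3913012135208), np.float64(154.75792358161831))
```

View pics/w5.png

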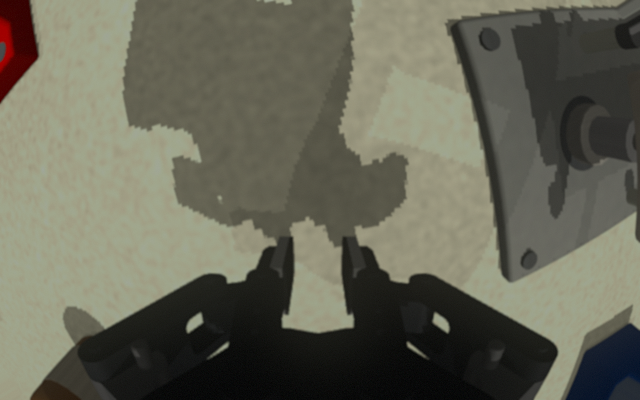

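View pics/w5z.png

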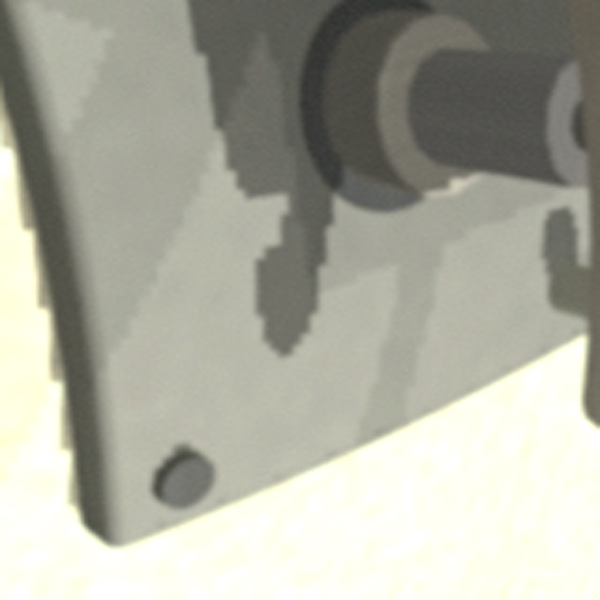

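Run:
```python
from h import *
c=dict(np.load('c5.npz'));s,M=axes()
for tw in (-2,-3,-4):
  for C in ([.56,-.17],[.55,-.18],[.58,-.2]):
    Rz=R.from_euler('z',-tw*10,degrees=True).as_matrix();E=c['extrinsics'].copy();E[:3,:3]=Rz@E[:3,:3];
    tx=Rz@M[:,0];t=np.array(C+[.16])+.0648*tx;E[:3,3]=C+[.16]
    cc=dict(c,extrinsics=E);d=M.T@(np.array([t[0],t[1],.02])-s['tcp_pos'])/.03
    print(tw,C,t.round(3)[:2],d.round(2),[np.round(proj('wrist',[.5976,.0022,z],cc)).tolist() for z in (.055,.07,.08)])
```

```text
-2 [0.56, -0.17] [ 0.624 -0.161] [-0.47  0.02  0.51] [[610.0, 258.0], [627.0, 269.0], [640.0, 276.0]]
-2 [0.55, -0.18] [ 0.614 -0.171] [-0.73  0.02  0.12] [[612.0, 274.0], [628.0, 285.0], [640.0, 293.0]]
-2 [0.58, -0.2] [ 0.644 -0.191] [ 0.39  0.02 -0.33] [[642.0, 229.0], [659.0, 237.0], [671.0, 243.0]]
-3 [0.56, -0.17] [ 0.622 -0.15 ] [-0.63  0.02  0.86] [[583.0, 304.0], [599.0, 317.0], [610.0, 327.0]]
-3 [0.55, -0.18] [ 0.612 -0.16 ] [-0.88  0.02  0.46] [[582.0, 320.0], [597.0, 333.0], [607.0, 343.0]]
-3 [0.58, -0.2] [ 0.642 -0.18 ] [0.23 0.02 0.02] [[619.0, 281.0], [635.0, 292.0], [646.0, 299.0]]
-4 [0.56, -0.17] [ 0.617 -0.14 ] [-0.84  0.02  1.16] [[549.0, 345.0], [563.0, 360.0], [572.0, 371.0]]
-4 [0.55, -0.18] [ 0.607 -0.15 ] [-1.1   0.02  0.77] [[546.0, 360.0], [558.0, 375.0], [567.0, 386.0]]
-4 [0.58, -0.2] [ 0.637 -0.17 ] [0.02 0.02 0.32] [[588.0, 328.0], [602.0, 341.0], [612.0, 350.0]]
```

apply_moves([
  [5, -0.1, 0, 0.2, -1],
  [5, -0.2, 0, 0.45, -2],
  [5, -0.2, 0, 0.45, -3],
  [5, -0.2, 0, 0.45, -3],
])

```text
t: 5.78
tcp_pos: [0.6343, -0.1648, 0.0243]
tool_rot: [0.699, 0.112, -0.109, -0.697]
force: [0.6, 1.2, -0.1]
finger_gap: 0.059
```

Run:
```python
from h import *
im,c=snap('wrist','pics/w6.png')
np.savez('c6.npz',**c)
go([.609,-.0816,.14]);print(c['extrinsics'][:3,3])
for z in (.055,.07,.08,.12): print(z,proj('wrist',[.5976,.0022,z],c))
cv2.imwrite('pics/w6z.png',cv2.resize(cv2.convertScaleAbs(im[230:380,540:640,::-1],alpha=2),None,fx=6,fy=4,interpolation=cv2.INTER_CUBIC))
```

```text
t 5.825 tcp [ 0.634  -0.1649  0.0239] F [0.38 0.61 0.24] gap 0.055572542588799526
tool x [0.951 0.308 0.003] y [ 0.004 -0.002 -1.   ] z [-0.308  0.951 -0.003]
rows xyz [ 0.074 -3.878  2.886]
[ 0.57216152 -0.18443382  0.16761646]
0.055 (np.float64(596.7155983292969), np.float64(281.87319823145805))
0.07 (np.float64(612.0867202350362), np.float64(293.2224041161611))
0.08 (np.float64(622.8210473649838), np.float64(301.35093727336846))
0.12 (np.float64(669.0149055449886), np.float64(338.5148434777211))
```

View pics/w6.png

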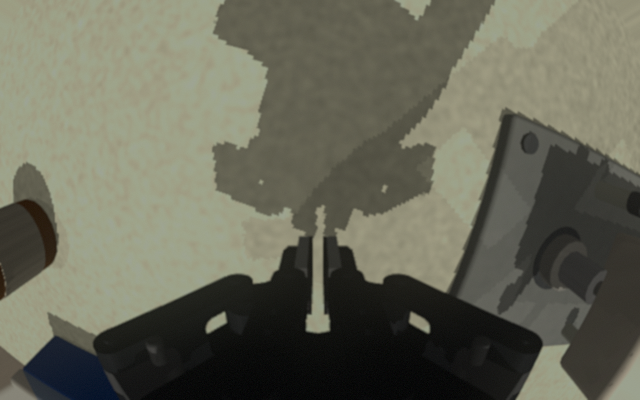

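View pics/w6z.png

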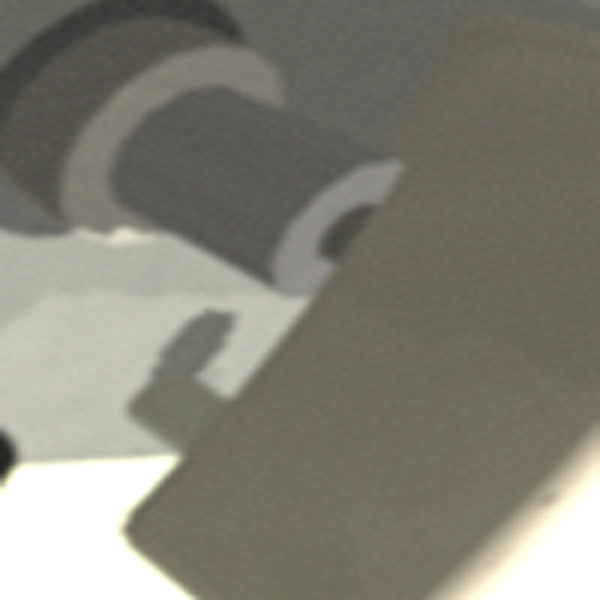

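```bash
cat >> h.py <<'E'
def circ(P):
    P=np.asarray(P)[:,:2];A=np.c_[2*P,np.ones(len(P))];m=P.mean(0);A=np.c_[2*(P-m),np.ones(len(P))]
    s=np.linalg.lstsq(A,((P-m)**2).sum(1),rcond=None)[0];return s[:2]+m,np.sqrt(s[2]+s[0]**2+s[1]**2)
E
python3 - <<'E'
from h import *
c=dict(np.load('c6.npz'))
Z=lambda u,v:(540+(u-2.5)/6,230+(v-1.5)/4)
S=[(62,190),(75,150),(110,100),(150,65),(200,45),(240,50),(275,75),(283,100)]
T=[(273,262),(285,235),(305,210),(335,185),(370,168),(400,160),(278,285)]
J=[(110,170),(120,140),(150,110),(185,90),(215,85)]
for nm,Q,hs in (('step19',S,np.arange(.016,.034,.003)),('junc12',J,np.arange(.016,.034,.003)),('should12',T,np.arange(.05,.066,.002))):
    for h in hs:
        ce,r=circ([plane('wrist',Z(*q),h,c) for q in Q]);print(nm,h.round(3),ce.round(4),r.round(4))
# disc of knob from w2? axis check
E
```

```text
step19 0.016 [0.6016 0.0165] 0.0195
step19 0.019 [0.601  0.0126] 0.0192
step19 0.022 [0.6004 0.0086] 0.0188
step19 0.025 [0.5998 0.0046] 0.0184
step19 0.028 [0.5993 0.0006] 0.018
step19 0.031 [ 0.5987 -0.0034] 0.0176
step19 0.034 [ 0.5981 -0.0073] 0.0172
junc12 0.016 [0.602  0.0173] 0.0122
junc12 0.019 [0.6014 0.0133] 0.0119
junc12 0.022 [0.6008 0.0093] 0.0117
junc12 0.025 [0.6002 0.0053] 0.0115
junc12 0.028 [0.5996 0.0013] 0.0112
junc12 0.031 [ 0.599  -0.0027] 0.011
junc12 0.034 [ 0.5985 -0.0067] 0.0107
should12 0.05 [0.602  0.0153] 0.0124
should12 0.052 [0.6015 0.0119] 0.0122
should12 0.054 [0.601  0.0085] 0.012
should12 0.056 [0.6005 0.0051] 0.0118
should12 0.058 [0.5999 0.0017] 0.0116
should12 0.06 [ 0.5994 -0.0017] 0.0114
should12 0.062 [ 0.5989 -0.005 ] 0.0112
should12 0.064 [ 0.5984 -0.0084] 0.011
```

apply_moves([
  [40, 0, -2, 0, 0],
  [40, 0, -4, 0, 0.3],
  [40, 0, -6, 0, 0.9],
  [40, 0.2, -7.5, 1.5, 0.9],
  [40, 0.3, -7.8, 3.5, 0.9],
  [40, 0.57, -7.8, 5.2, 0.9],
  [40, 0.57, -7.8, 5.66, 0.9],
  [40, 0.57, -7.8, 5.66, 0.9],
])

```text
t: 6.82
tcp_pos: [0.5958, 0.0028, 0.2562]
tool_rot: [0.705, 0.057, -0.056, -0.705]
force: [0.6, -0.6, -0.2]
finger_gap: 0.469
```

Run:
```python
from h import *
im,c=snap('wrist','pics/w7.png')
np.savez('c7.npz',**c)
go([.5976,.0022,.2]);print(c['extrinsics'][:3,3])
print(proj('wrist',[.5976,.0022,.168],c))
cv2.imwrite('pics/w7z.png',cv2.resize(cv2.convertScaleAbs(im[150:300,210:410,::-1],alpha=2),None,fx=4,fy=4,interpolation=cv2.INTER_CUBIC))
```

```text
t 6.875 tcp [0.5962 0.0017 0.2559] F [ 0.39  0.17 -0.55] gap 0.47184033711315665
tool x [0.988 0.158 0.001] y [ 0.001 -0.001 -1.   ] z [-0.158  0.988 -0.001]
rows xyz [0.046 1.863 0.011]
[ 0.53178312 -0.00708612  0.39960849]
(np.float64(316.0736697281742), np.float64(205.56518853594676))
```

View pics/w7z.png

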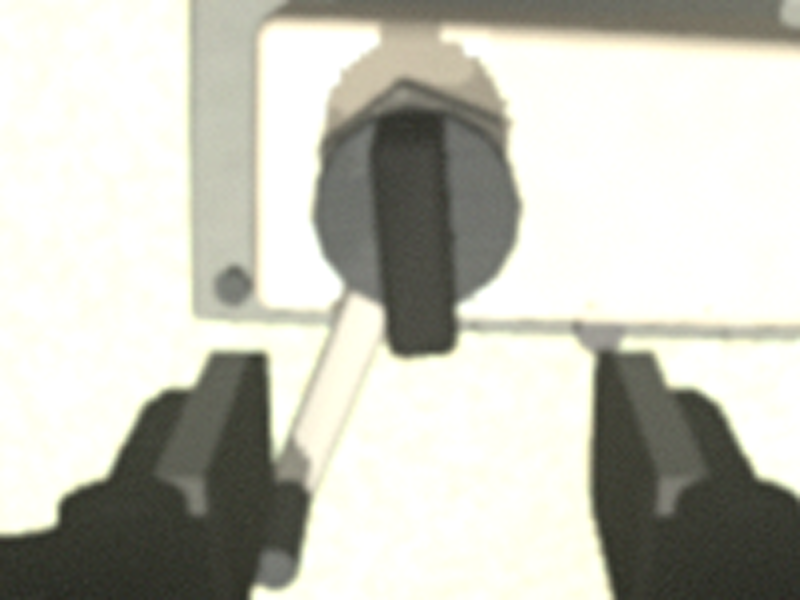

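Run:
```python
from h import *
c=dict(np.load('c7.npz'))
Z=lambda u,v:(210+(u-1.5)/4,150+(v-1.5)/4)
for a,b in (((374,150),(389,345)),((443,150),(456,345))):
    p,q=plane('wrist',Z(*a),.168,c),plane('wrist',Z(*b),.168,c);d=q-p;print(p,q,np.degrees(np.arctan2(d[1],d[0])))
print('bar end near',plane('wrist',Z(422,354),.168,c),)
for P,h in (([(313,210),(330,265),(352,290),(520,215),(505,265),(470,300),(510,165),(330,160)],.142),):
    print(circ([plane('wrist',Z(*p),h,c) for p in P]))
p,q=plane('wrist',Z(265,300),.12,c),plane('wrist',Z(800,330),.12,c);d=p-q;print('head edge dir',np.degrees(np.arctan2(d[1],d[0])))
p,q=plane('wrist',Z(195,315),.014,c),plane('wrist',Z(800,338),.014,c);d=p-q;print('plate edge dir',np.degrees(np.arctan2(d[1],d[0])))
p=plane('wrist',Z(275,570),.165,c);print('post',p)
```

```text
[ 0.58465633 -0.00991262  0.168     ] [ 0.62379434 -0.0011163   0.168     ] 12.66681998683814
[0.58256818 0.00314357 0.168     ] [0.62165325 0.01216194 0.168     ] 12.992852554863722
bar end near [0.62466101 0.00572836 0.168     ]
(array([0.60329408, 0.00113478]), np.float64(0.022437781077675193))
head edge dir -84.57750759740554
plate edge dir -83.41936476573231
post [ 0.68269216 -0.01813983  0.165     ]
```

apply_moves([
  [40, 0.16, 1, -0.03, -0.37],
  [40, 0.16, 2.5, -0.03, -0.37],
  [40, 0.16, 3.63, -0.03, -0.37],
  [30, 0.16, 3.63, -0.03, -0.37],
  [20, 0.16, 3.63, -0.03, -0.37],
], squeeze=25)

```text
t: 7.5
tcp_pos: [0.6083, 0.0, 0.1532]
tool_rot: [0.704, 0.084, -0.071, -0.702]
force: [0.7, 3.2, 25.3]
finger_gap: 0.239
```

Run:
```python
from h import *
im,c=snap('wrist','pics/w8.png')
np.savez('c8.npz',**c)
go([.601,.0015,.147])
cv2.imwrite('pics/w8z.png',cv2.resize(cv2.convertScaleAbs(im[150:350,200:440,::-1],alpha=2),None,fx=3.3,fy=3,interpolation=cv2.INTER_CUBIC))
```

```text
t 7.55 tcp [6.082e-01 1.000e-04 1.532e-01] F [ 1.53  4.32 26.52] gap 0.23733245510039955
tool x [0.976 0.217 0.017] y [ 0.018 -0.001 -1.   ] z [-0.217  0.976 -0.005]
rows xyz [-0.229  0.202  0.099]
```

View pics/w8z.png

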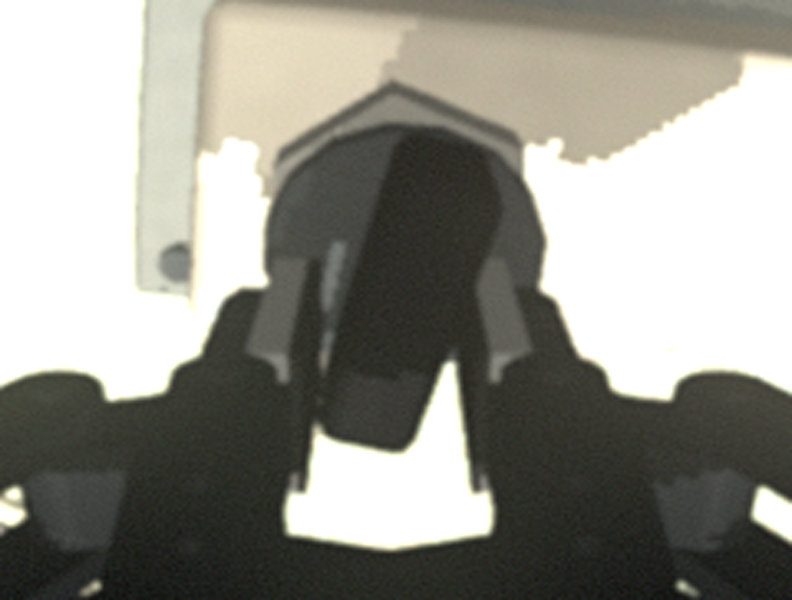

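apply_moves([
  [40, 0, -0.4, 0, 0],
  [40, 0, -0.4, 0, 0],
  [40, 0, -0.4, 0, 0],
])

```text
t: 7.92
tcp_pos: [0.6001, 0.0014, 0.1574]
tool_rot: [-0.703, -0.078, 0.079, 0.703]
force: [-0.5, 0.7, 0.2]
finger_gap: 0.469
```

Run:
```python
from h import *
im,c=snap('wrist','pics/w9.png')
np.savez('c9.npz',**c)
go([.601,.0015,.147])
print(proj('wrist',[.6,.0015,.178],c))
cv2.imwrite('pics/w9z.png',cv2.resize(cv2.convertScaleAbs(im[150:350,200:440,::-1],alpha=2),None,fx=3,fy=3,interpolation=cv2.INTER_CUBIC))
```

```text
t 7.975 tcp [0.6    0.0017 0.1572] F [ 0.08 -0.1  -0.4 ] gap 0.46673027779449566
tool x [ 0.975  0.221 -0.002] y [-0.002  0.    -1.   ] z [-0.221  0.975  0.001]
rows xyz [ 0.033  0.34  -0.015]
(np.float64(317.3214169430798), np.float64(269.0158322411971))
```

View pics/w9z.png

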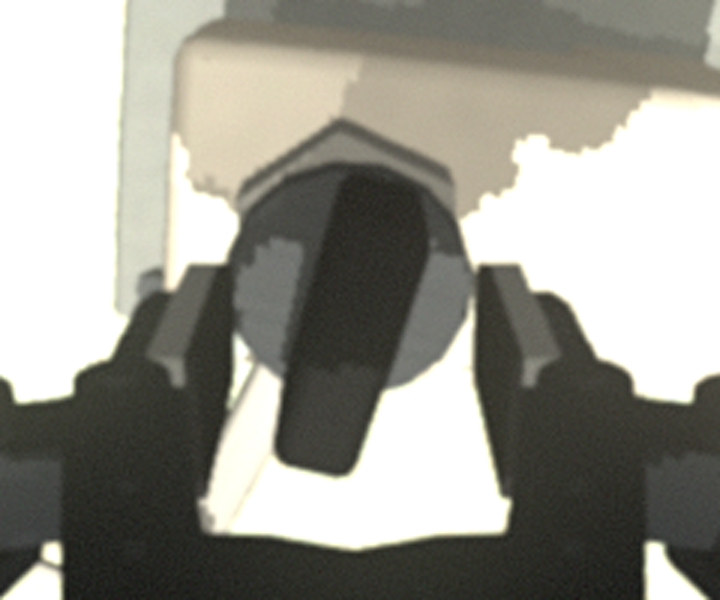

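Run:
```python
from h import *
c=dict(np.load('c9.npz'))
Z=lambda u,v:(200+(u-1)/3,150+(v-1)/3)
for h in (.168,.178):
  for a,b in (((338,200),(276,440)),((428,240),(356,470))):
    p,q=plane('wrist',Z(*a),h,c),plane('wrist',Z(*b),h,c);d=q-p;print(p,q,np.degrees(np.arctan2(d[1],d[0])))
  print(circ([plane('wrist',Z(*p),h-.026,c) for p in [(237,230),(232,290),(250,340),(470,270),(460,320),(430,365),(400,382),(380,170),(455,215),(300,172)]]))
```

```text
[ 0.57955714 -0.00541159  0.168     ] [ 0.62336722 -0.00646157  0.168     ] -1.372926729990765
[0.58282602 0.00938306 0.168     ] [0.62632428 0.00797035 0.168     ] -1.860166018528865
(array([0.6030729 , 0.00169561]), np.float64(0.022750588681338387))
[ 0.57638408 -0.00595831  0.178     ] [ 0.61690067 -0.00692935  0.178     ] -1.372926729990768
[0.57940721 0.00772414 0.178     ] [0.61963543 0.00641763 0.178     ] -1.8601660185288684
(array([0.59893985, 0.00079135]), np.float64(0.021319917713639062))
```

apply_moves([
  [40, 0.02, 0, 0, 1.0],
  [34, 0.02, 0, 0, 1.44],
  [20, 0.02, 0, 0, 1.44],
  [8, 0.02, 0, 0, 1.44],
  [8, 0.02, 0, 0, 1.44],
  [8, 0.02, 0, 0, 1.44],
  [8, 0.02, 0.02, 0, 2.2],
  [8, 0.02, 0.03, 0, 3.0],
  [8, 0.02, 0.05, 0, 3.8],
  [8, 0.02, 0.06, 0, 4.44],
], squeeze=30)

```text
t: 9.22
tcp_pos: [0.6008, 0.0005, 0.1563]
tool_rot: [0.682, -0.193, 0.193, -0.679]
force: [-1.8, -7.0, -2.6]
finger_gap: 0.157
```

```bash
cat >> h.py <<'E'
def avg(n=5,nm='wrist'):
    L=[]
    for i in range(n):
        s=manip.sense();L.append(np.r_[s['force'],s['ft_torque'],s['tau'][5],s['tcp_pos']]);manip.snapshot(nm)
    M=R.from_quat(s['tool_rot']).as_matrix()
    L=np.array(L);print('t',s['t'],'avg F',L[:,:3].mean(0).round(2),'T',L[:,3:6].mean(0).round(4),'std',L[:,3:6].std(0).round(4),'tau6',L[:,6].mean().round(4),'tcp',L[:,7:].mean(0).round(4),'jaw',np.degrees(np.arctan2(M[1,2],M[0,2])).round(2),'gap mm',s['finger_gap']*85.4)
E
python3 - <<'E'
from h import *
avg()
im,c=snap('wrist','pics/w10.png')
cv2.imwrite('pics/w10z.png',cv2.resize(cv2.convertScaleAbs(im[150:350,200:440,::-1],alpha=2),None,fx=2,fy=2,interpolation=cv2.INTER_CUBIC))
E
```

```text
t 9.425 avg F [-1.1  -7.14 -1.9 ] T [-1.3675  0.1993 -0.0165] std [0.0131 0.0171 0.0498] tau6 -0.0118 tcp [6.008e-01 5.000e-04 1.562e-01] jaw 58.47 gap mm 13.551132352517673
```

View pics/w10z.png

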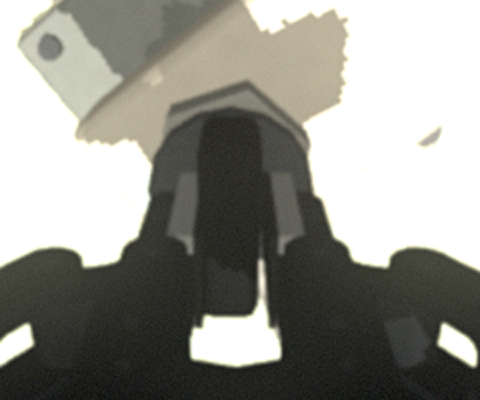

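apply_moves([
  [8, 0.02, 0.01, -0.03, 0.8],
  [8, 0.02, 0.03, -0.03, 1.6],
  [8, 0.02, 0.04, -0.03, 2.4],
  [8, 0.02, 0.06, -0.03, 3.2],
  [8, 0.02, 0.07, -0.03, 4],
  [8, 0.02, 0.08, -0.03, 4.8],
  [8, 0.02, 0.1, -0.03, 5.5],
  [8, 0.02, 0.1, -0.03, 6],
  [8, 0.02, 0.1, -0.03, 6],
])

```text
t: 10.65
tcp_pos: [0.5995, -0.0005, 0.1532]
tool_rot: [-0.495, 0.507, -0.506, 0.491]
force: [-5.1, -7.4, -0.7]
finger_gap: 0.155
```

Run:
```python
from h import *
avg(6)
im,c=snap('wrist','pics/w11.png');np.savez('c11.npz',**c)
cv2.imwrite('pics/w11z.png',cv2.resize(cv2.convertScaleAbs(im[150:350,200:440,::-1],alpha=2),None,fx=2,fy=2,interpolation=cv2.INTER_CUBIC))
go([.6,0,.2])
```

```text
t 10.9 avg F [-3.81 -6.95 -0.19] T [-1.4312  0.5305 -0.0141] std [0.0203 0.0308 0.0143] tau6 -0.0113 tcp [ 5.995e-01 -5.000e-04  1.532e-01] jaw -1.5 gap mm 13.522955534492839
t 11.0 tcp [ 5.995e-01 -5.000e-04  1.532e-01] F [-3.61 -7.26  0.48] gap 0.15621909035390893
tool x [-0.026 -1.     0.003] y [-0.004 -0.003 -1.   ] z [ 1.    -0.026 -0.004]
rows xyz [-0.013 -1.561  0.01 ]
```

View pics/w11z.png

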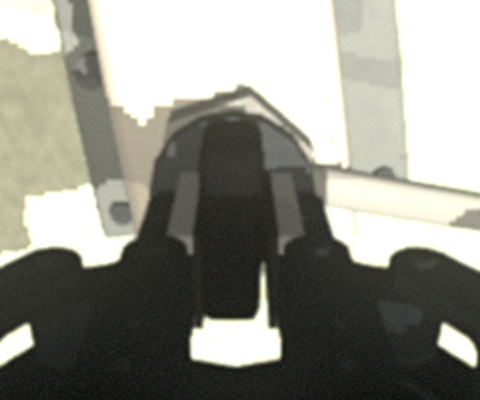

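Run:
```python
from h import *
c=dict(np.load('c6.npz'));s,M=axes()
E0=c['extrinsics'];q6=R.from_quat([0.699,0.112,-0.109,-0.697]).as_matrix()
ax=np.array([.6005,.001]);o=[]
for D in np.arange(.16,.30,.01):
  C=np.r_[ax+D*np.array([np.cos(np.radians(-84)),np.sin(np.radians(-84))]),.157]
  for a in range(60,180,2):
    Rz=R.from_euler('z',a-108,degrees=True).as_matrix();E=E0.copy();E[:3,:3]=Rz@E0[:3,:3];E[:3,3]=C
    u,v=proj('wrist',[ax[0],ax[1],.068],dict(c,extrinsics=E))
    if u<625 and 150<v<345 :
        tx=Rz@q6[:,0];t=C+.0648*tx;o.append((round(D,2),a,round(u),round(v),t[:2].round(3).tolist(),round(np.degrees(np.arctan2(.157-.065,D)),1)))
o.sort(key=lambda r:(-r[0],r[3]))
for r in o[:12]:print(r)
```

```text
(np.float64(0.23), 126, 625, 336, [0.677, -0.19], np.float64(21.8))
(np.float64(0.22), 126, 621, 332, [0.676, -0.18], np.float64(22.7))
(np.float64(0.22), 128, 614, 342, [0.675, -0.178], np.float64(22.7))
(np.float64(0.21), 124, 624, 319, [0.676, -0.172], np.float64(23.7))
(np.float64(0.21), 126, 617, 329, [0.675, -0.17], np.float64(23.7))
(np.float64(0.21), 128, 610, 339, [0.674, -0.168], np.float64(23.7))
(np.float64(0.2), 124, 620, 316, [0.675, -0.162], np.float64(24.7))
(np.float64(0.2), 126, 613, 325, [0.674, -0.16], np.float64(24.7))
(np.float64(0.2), 128, 606, 335, [0.672, -0.158], np.float64(24.7))
(np.float64(0.2), 130, 599, 344, [0.671, -0.156], np.float64(24.7))
(np.float64(0.19), 122, 621, 302, [0.675, -0.154], np.float64(25.8))
(np.float64(0.19), 124, 615, 312, [0.674, -0.152], np.float64(25.8))
```

apply_moves([
  [30, 0, 0, 0, 0],
  [30, 0, -0.3, 0, 0],
  [30, 0, -1.8, 0, 0],
  [30, 0, -3, 0, -1],
  [30, 1, -3, 0.5, -2],
  [25, 2.8, -3, 1, -3],
  [20, 4.6, -3, 1.8, -4],
  [10, 5.92, -3, 2.7, -5],
  [5, 5.92, -2, 2.7, -6],
  [5, 5.92, 0, 2.7, -7],
  [5, 5.92, 1.5, 2.7, -8],
  [5, 5.92, 2, 2.7, -9],
])

```text
t: 12.5
tcp_pos: [0.6756, -0.1768, 0.0903]
tool_rot: [-0.706, 0.009, -0.006, 0.708]
force: [-0.1, -0.4, -1.0]
finger_gap: 0.059
```

Run:
```python
from h import *
go([.676,-.18,.014])
```

```text
t 12.5 tcp [ 0.6756 -0.1768  0.0903] F [-0.13 -0.36 -1.01] gap 0.05884274570161393
tool x [ 1.    -0.022 -0.005] y [-0.005  0.003 -1.   ] z [0.022 1.    0.003]
rows xyz [ 0.028  2.541 -0.114]
```

apply_moves([
  [5, 0.03, 0.8, -0.1, -1],
  [5, 0.03, 1.6, -0.1, -2],
  [5, 0.03, 2.3, -0.1, -3],
  [5, 0.03, 2.5, -0.1, -3.73],
  [5, 0.03, 2.5, -0.1, -3.73],
])

```text
t: 13.12
tcp_pos: [0.6785, -0.1808, 0.0185]
tool_rot: [-0.673, -0.217, 0.216, 0.673]
force: [0.4, -0.3, -0.0]
finger_gap: 0.058
```

Run:
```python
from h import *
im,c=snap('wrist','pics/w12.png');np.savez('c12.npz',**c)
go([.676,-.18,.014])
for z in (.055,.065,.07,.08,.12): print(z,proj('wrist',[.6005,.001,z],c))
cv2.imwrite('pics/w12z.png',cv2.resize(cv2.convertScaleAbs(im[250:390,540:640,::-1],alpha=2.5),None,fx=6,fy=4.2,interpolation=cv2.INTER_CUBIC))
```

```text
t 13.175 tcp [ 0.6788 -0.1811  0.0191] F [ 0.42 -0.44  0.77] gap 0.05825625691766181
tool x [0.813 0.582 0.001] y [ 0.001  0.    -1.   ] z [-0.582  0.813 -0.   ]
rows xyz [-0.056  0.168  0.085]
0.055 (np.float64(607.9738194605459), np.float64(314.4844126840191))
0.065 (np.float64(616.9498786320469), np.float64(322.02472321661736))
0.07 (np.float64(621.529124224232), np.float64(325.92295254637986))
0.08 (np.float64(630.8569573006876), np.float64(333.9761395806039))
0.12 (np.float64(669.8953489957876), np.float64(369.5251057703422))
```

View pics/w12.png

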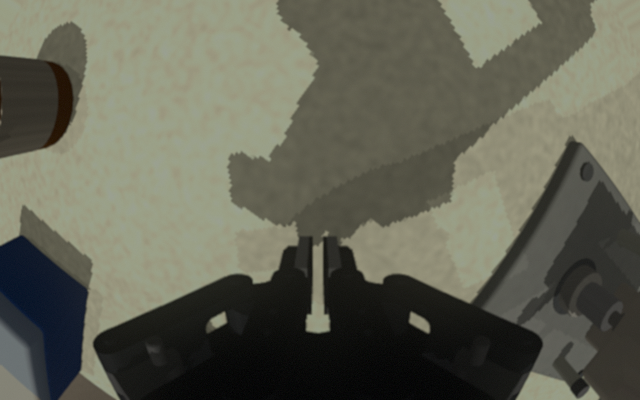

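View pics/w12z.png

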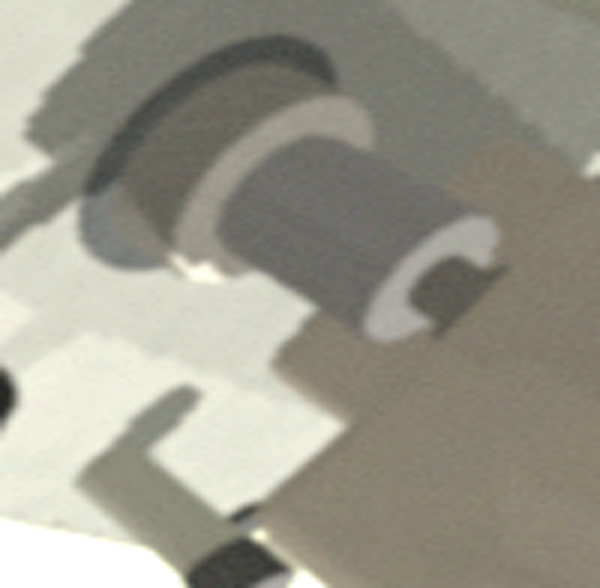

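Run:
```python
from h import *
c=dict(np.load('c12.npz'));s,M=axes()
E0=c['extrinsics'];ax=np.array([.6005,.001]);o=[]
for D in np.arange(.2,.42,.02):
  C=np.r_[ax+D*np.array([np.cos(np.radians(-84)),np.sin(np.radians(-84))]),E0[2,3]-.0111]
  for a in range(0,40,2):
    Rz=R.from_euler('z',a,degrees=True).as_matrix();E=E0.copy();E[:3,:3]=Rz@E0[:3,:3];E[:3,3]=C
    u,v=proj('wrist',[ax[0],ax[1],.068],dict(c,extrinsics=E))
    if u<630 and 150<v<385 :
        tx=Rz@M[:,0];t=C+.0648*tx;t[2]=.008;o.append((round(D,2),a,round(u),round(v),t.round(3).tolist(),(M.T@(t-s['tcp_pos'])/.03).round(2).tolist(),round(np.degrees(np.arctan2(C[2]-.065,D)),1)))
o.sort(key=lambda r:(-r[0],r[3]))
for r in o[:14]:print(r)
```

```text
(np.float64(0.28), 4, 628, 372, [0.68, -0.236, 0.008], [-1.05, 0.37, -1.51], np.float64(17.0))
(np.float64(0.28), 6, 620, 382, [0.678, -0.234, 0.008], [-1.05, 0.37, -1.43], np.float64(17.0))
(np.float64(0.26), 4, 624, 367, [0.678, -0.216, 0.008], [-0.72, 0.37, -0.93], np.float64(18.3))
(np.float64(0.26), 6, 615, 377, [0.676, -0.215, 0.008], [-0.72, 0.37, -0.85], np.float64(18.3))
(np.float64(0.24), 2, 626, 352, [0.677, -0.198, 0.008], [-0.38, 0.37, -0.42], np.float64(19.7))
(np.float64(0.24), 4, 618, 362, [0.676, -0.196, 0.008], [-0.39, 0.37, -0.35], np.float64(19.7))
(np.float64(0.24), 6, 610, 371, [0.674, -0.195, 0.008], [-0.39, 0.37, -0.27], np.float64(19.7))
(np.float64(0.24), 8, 602, 380, [0.673, -0.193, 0.008], [-0.4, 0.37, -0.2], np.float64(19.7))
(np.float64(0.22), 0, 627, 336, [0.676, -0.18, 0.008], [-0.05, 0.37, 0.08], np.float64(21.3))
(np.float64(0.22), 2, 620, 346, [0.675, -0.178, 0.008], [-0.05, 0.37, 0.15], np.float64(21.3))
(np.float64(0.22), 4, 612, 356, [0.673, -0.176, 0.008], [-0.06, 0.37, 0.23], np.float64(21.3))
(np.float64(0.22), 6, 604, 365, [0.672, -0.175, 0.008], [-0.06, 0.37, 0.31], np.float64(21.3))
(np.float64(0.22), 8, 596, 374, [0.67, -0.173, 0.008], [-0.07, 0.37, 0.38], np.float64(21.3))
(np.float64(0.22), 10, 588, 383, [0.669, -0.171, 0.008], [-0.09, 0.37, 0.45], np.float64(21.3))
```

apply_moves([
  [5, -0.9, 0.2, -1.2, -0.4],
  [5, -0.9, 0.35, -1.2, -0.4],
  [5, -0.9, 0.35, -1.2, -0.4],
])

```text
t: 13.55
tcp_pos: [0.6772, -0.2262, 0.0084]
tool_rot: [-0.665, -0.24, 0.239, 0.666]
force: [-0.2, 0.1, 0.2]
finger_gap: 0.062
```

Run:
```python
from h import *
im,c=snap('wrist','pics/w13.png');np.savez('c13.npz',**c)
go([.676,-.18,.014])
for z in (.055,.065,.07,.08,.12): print(z,proj('wrist',[.6005,.001,z],c))
L=[im]+[manip.snapshot('wrist') for i in range(5)]
m=np.mean(L,0).clip(0,255);np.save('m13.npy',m)
cv2.imwrite('pics/w13z.png',cv2.resize(cv2.convertScaleAbs(m[310:400,560:640,::-1],alpha=2.5),None,fx=7,fy=6,interpolation=cv2.INTER_CUBIC))
```

```text
t 13.6 tcp [ 0.6773 -0.2257  0.0085] F [-0.37 -1.16 -0.17] gap 0.06169092716701007
tool x [0.77  0.638 0.   ] y [ 0.     0.001 -1.   ] z [-0.638  0.77   0.   ]
rows xyz [ 0.94  -0.182  1.2  ]
0.055 (np.float64(615.073683862701), np.float64(359.9968596922371))
0.065 (np.float64(622.381798905896), np.float64(367.4432160611401))
0.07 (np.float64(626.0755663130344), np.float64(371.2519358591491))
0.08 (np.float64(633.5315250524532), np.float64(379.03656903699977))
0.12 (np.float64(663.8886850746086), np.float64(412.2314801217122))
```

View pics/w13z.png

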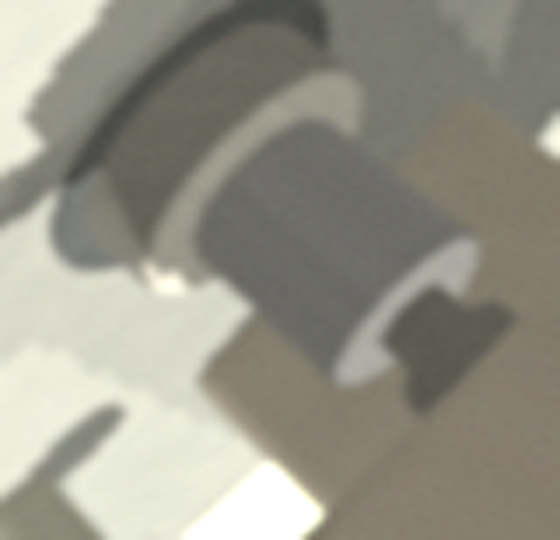

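Run:
```python
import numpy as np,cv2
m=np.load('m13.npy')[345:385,600:640,::-1]
a=np.clip((m-15)*6,0,255)
print(m.mean(2).min(),np.percentile(m,[5,50,95]))
cv2.imwrite('pics/w13y.png',cv2.resize(a.astype('uint8'),None,fx=14,fy=14,interpolation=cv2.INTER_CUBIC))
```

```text
33.77777777777778 [35.83333333 44.33333333 63.83333333]
```

View pics/w13y.png

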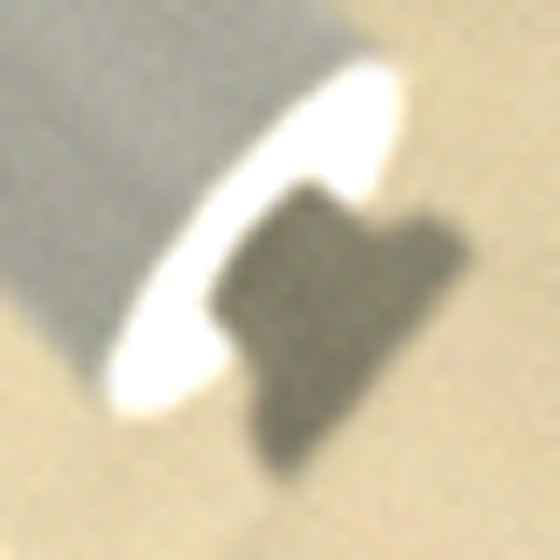

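```bash
cat > meas.py <<'E'
from h import *
def meas(c,Z,rim,corners,ends=(),ax=(.6005,.001)):
    C=c['extrinsics'][:3,3];ax=np.array(ax);u=C[:2]-ax;u/=np.linalg.norm(u)
    for h in np.arange(.05,.066,.001):
        ce,r=circ([plane('wrist',Z(*q),h,c) for q in rim])
        off=(ce-ax)@u
        if abs(off)<.0021: print('zs',h.round(4),'off toward cam mm',(off*1e3).round(2),'lat',((ce-ax)@[-u[1],u[0]]*1e3).round(2),'r',r.round(4))
    def zat(q,dep):
        o,d=ray('wrist',q,c);t=(dep-(o[:2]-ax)@u)/(d[:2]@u);p=o+t*d;return (p[2]*1e3).round(2),((p[:2]-ax)@[-u[1],u[0]]*1e3).round(2)
    for q in corners: print('corner zf',zat(Z(*q),.00624))
    for q in ends: print('end zf',zat(Z(*q),0))
    for q in rim: print('rim zs via lateral',[ (lambda l: zat(Z(*q),np.sqrt(max(.012**2-(l/1e3)**2,0))))(zat(Z(*q),.006)[1])])
E
python3 - <<'E'
from meas import *
c=dict(np.load('c13.npz'))
Z=lambda u,v:(600+(u-6.5)/14,345+(v-6.5)/14)
rim=[(108,380),(160,275),(200,208),(260,140),(310,97),(360,67)]
meas(c,Z,rim+[(400,130),(385,180),(395,85),(115,408),(180,410),(225,378)],[(368,225),(255,372)],[(445,222),(258,440)])
E
```

```text
zs 0.058 off toward cam mm -1.9 lat -0.48 r 0.0129
zs 0.059 off toward cam mm 1.0 lat -0.48 r 0.0128
corner zf (np.float64(65.43), np.float64(-5.31))
corner zf (np.float64(65.91), np.float64(4.3))
end zf (np.float64(67.33), np.float64(-8.42))
end zf (np.float64(67.05), np.float64(6.77))
rim zs via lateral [(np.float64(58.77), np.float64(10.26))]
rim zs via lateral [(np.float64(58.57), np.float64(4.31))]
rim zs via lateral [(np.float64(58.04), np.float64(0.34))]
rim zs via lateral [(np.float64(57.94), np.float64(-4.41))]
rim zs via lateral [(np.float64(57.96), np.float64(-7.92))]
rim zs via lateral [(np.float64(57.87), np.float64(-11.06))]
rim zs via lateral [(np.float64(63.24), np.float64(-10.03))]
rim zs via lateral [(np.float64(65.43), np.float64(-7.52))]
rim zs via lateral [(np.float64(59.92), np.float64(-11.72))]
rim zs via lateral [(np.float64(59.88), np.float64(11.06))]
rim zs via lateral [(np.float64(64.5), np.float64(8.47))]
rim zs via lateral [(np.float64(66.08), np.float64(5.57))]
```

apply_moves([
  [10, 0, -2, 0, 0],
  [20, 0, -4, 0, 1],
  [30, 0, -6, 0, 2],
  [34, 0, -7.7, 0, 3],
  [34, 0.7, -7.7, 1.8, 4],
  [34, 1.4, -7.7, 3.6, 5],
  [34, 2.1, -7.7, 5.5, 6],
  [34, 2.81, -7.7, 7.42, 7],
  [34, 2.81, -7.7, 7.42, 8],
  [34, 2.81, -7.7, 7.42, 9],
  [34, 2.81, -7.7, 7.42, 10],
  [34, 2.81, -7.7, 7.42, 11],
])

```text
t: 15.35
tcp_pos: [0.5996, -0.0007, 0.2394]
tool_rot: [-0.577, 0.408, -0.409, 0.577]
force: [-0.7, 0.3, 1.1]
finger_gap: 0.395
```

Run:
```python
from h import *
s,M=axes();print(np.degrees(np.arctan2(M[1,2],M[0,2])))
go([.6,-.0003,.155])
```

```text
19.425872054617066
t 15.35 tcp [ 0.5996 -0.0007  0.2394] F [-0.73  0.34  1.07] gap 0.39542830171100807
tool x [ 0.333 -0.943  0.   ] y [ 0.  0. -1.] z [0.943 0.333 0.   ]
rows xyz [-0.01   2.813  0.017]
```

apply_moves([
  [34, 0, 0, 0, 1],
  [34, 0, 0, 0.02, 2.09],
  [34, 0, 1.6, 0.02, 2.09],
  [34, 0, 2.8, 0.02, 2.09],
  [30, 0, 2.85, 0.02, 2.09],
  [18, 0, 2.85, 0.02, 2.09],
  [8, 0, 2.85, 0.02, 2.09],
  [8, 0, 2.85, 0.02, 2.09],
  [8, 0, 2.85, 0.02, 2.09],
])

```text
t: 16.48
tcp_pos: [0.5997, -0.0011, 0.1548]
tool_rot: [-0.495, 0.505, -0.505, 0.495]
force: [-5.3, -0.7, 4.7]
finger_gap: 0.154
```

Run:
```python
from h import *
im,c=snap('wrist','pics/w14.png')
avg(2)
cv2.imwrite('pics/w14z.png',cv2.resize(cv2.convertScaleAbs(im[150:350,200:440,::-1],alpha=2),None,fx=2,fy=2,interpolation=cv2.INTER_CUBIC))
```

```text
t 16.575 avg F [-5.71  0.3   5.47] T [ 0.0334  1.0177 -0.0077] std [0.0131 0.0043 0.0212] tau6 -0.0228 tcp [ 0.5997 -0.0011  0.1548] jaw -1.18 gap mm 13.521577067806742
```

View pics/w14z.png

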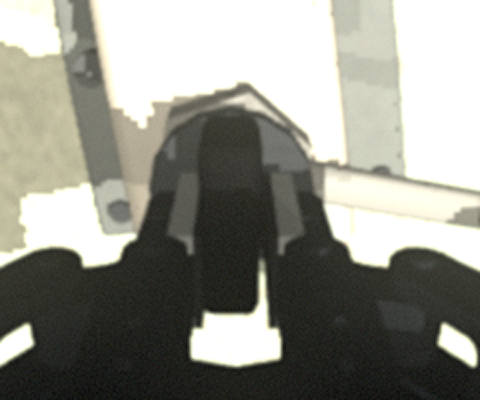

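apply_moves([
  [8, 0, 0.01, -0.03, 0.7],
  [8, 0, 0.02, -0.03, 1.4],
  [8, 0, 0.04, -0.03, 2.1],
  [8, 0, 0.05, -0.03, 2.8],
  [8, 0, 0.05, -0.03, 2.8],
  [8, 0, 0.05, -0.03, 2.8],
])

```text
t: 17.38
tcp_pos: [0.5991, -0.0011, 0.1534]
tool_rot: [0.358, -0.61, 0.61, -0.358]
force: [-4.4, -0.8, 5.8]
finger_gap: 0.15
```

Run:
```python
from h import *
avg(2)
go([0.6773,-0.2257,0.2400])
```

```text
t 17.425 avg F [-5.15 -0.46  5.73] T [-6.000e-04  9.564e-01 -8.810e-02] std [0.0047 0.0025 0.002 ] tau6 -0.0347 tcp [ 0.5991 -0.0011  0.1534] jaw -29.17 gap mm 13.298953396590779
t 17.475 tcp [ 0.5991 -0.0011  0.1534] F [-5.9  -0.43  5.17] gap 0.15401900507837438
tool x [-0.487 -0.873  0.   ] y [-0. -0. -1.] z [ 0.873 -0.487 -0.   ]
rows xyz [ 5.267 -2.887  5.926]
```

apply_moves([
  [30, 0, 0, 0, 0],
  [30, 0, -0.4, 0, 0],
  [30, 0, -2, 0, 0],
  [30, 0, -2.9, 0, -1],
  [25, 1, -2.9, 1.1, -2],
  [20, 2, -2.9, 2.3, -3],
  [10, 3, -2.9, 3.4, -4],
  [5, 4, -2.9, 4.5, -5],
  [5, 5.27, -2.9, 5.93, -6],
  [5, 5.27, -2.9, 5.93, -7],
  [5, 5.27, -2.9, 5.93, -8],
  [5, 5.27, -2.9, 5.93, -9],
])

```text
t: 18.98
tcp_pos: [0.6787, -0.2267, 0.2402]
tool_rot: [0.685, -0.175, 0.177, -0.685]
force: [-0.8, 0.4, 0.4]
finger_gap: 0.06
```

Run:
```python
from h import *
s,M=axes();print(np.degrees(np.arctan2(M[1,2],M[0,2])))
go([0.6773,-0.2257,0.0085])
```

```text
61.11620458963749
t 18.975 tcp [ 0.6787 -0.2267  0.2402] F [-0.84  0.42  0.36] gap 0.06030680722988615
tool x [ 0.876 -0.483  0.003] y [ 0.003 -0.001 -1.   ] z [0.483 0.876 0.   ]
rows xyz [-8.100e-02  7.722e+00  5.000e-03]
```

apply_moves([
  [5, -0.05, 1, 0, -1],
  [5, -0.05, 2.5, 0, -2],
  [5, -0.05, 4, 0, -3],
  [5, -0.05, 5.5, 0, -4],
  [5, -0.05, 6.8, 0, -5],
  [5, -0.05, 7.5, 0, -6],
  [5, -0.05, 7.7, 0, -6.85],
  [5, -0.05, 7.7, 0, -6.85],
])

```text
t: 19.98
tcp_pos: [0.6772, -0.2256, 0.0081]
tool_rot: [0.666, 0.238, -0.237, -0.666]
force: [-0.5, 0.9, 0.2]
finger_gap: 0.058
```

Run:
```python
from h import *
s=manip.sense();print(s['tcp_pos'])
im,c=snap('wrist','pics/w15.png');np.savez('c15.npz',**c)
L=[im]+[manip.snapshot('wrist') for i in range(5)]
m=np.mean(L,0).clip(0,255);np.save('m15.npy',m)
a=np.clip((m[345:385,600:640,::-1]-15)*6,0,255)
cv2.imwrite('pics/w15y.png',cv2.resize(a.astype('uint8'),None,fx=14,fy=14,interpolation=cv2.INTER_CUBIC))
```

```text
[ 0.67723245 -0.22555589  0.00808382]
```

View pics/w15y.png

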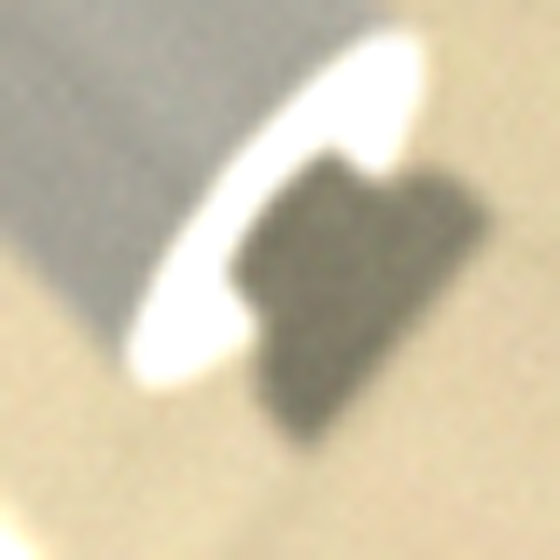

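Run:
```python
from meas import *
c=dict(np.load('c15.npz'))
Z=lambda u,v:(600+(u-6.5)/14,345+(v-6.5)/14)
rim=[(130,350),(182,245),(222,178),(282,110),(332,67),(382,37)]
meas(c,Z,rim,[(390,187),(262,328)],[(465,185),(265,400)])
```

```text
zs 0.057 off toward cam mm -1.69 lat -1.05 r 0.0116
zs 0.058 off toward cam mm 1.18 lat -1.04 r 0.0114
corner zf (np.float64(64.71), np.float64(-5.94))
corner zf (np.float64(64.09), np.float64(3.99))
end zf (np.float64(66.54), np.float64(-8.93))
end zf (np.float64(65.34), np.float64(6.62))
rim zs via lateral [(np.float64(58.52), np.float64(9.82))]
rim zs via lateral [(np.float64(58.22), np.float64(3.91))]
rim zs via lateral [(np.float64(57.67), np.float64(-0.04))]
rim zs via lateral [(np.float64(57.54), np.float64(-4.78))]
rim zs via lateral [(np.float64(57.51), np.float64(-8.29))]
rim zs via lateral [(np.float64(57.24), np.float64(-11.44))]
```

```bash
cat > scan.py <<'E'
from h import *
def scan(nm,latc):
    c=dict(np.load(f'c{nm}.npz'));m=np.load(f'm{nm}.npy').mean(2).astype(np.float32)
    C=c['extrinsics'][:3,3];ax=np.array([.6005,.001]);u=C[:2]-ax;u/=np.linalg.norm(u);w=np.array([-u[1],u[0]]);ax=ax+latc*w
    def prof(l,rad,zs):
        d=np.sqrt(rad**2-l**2);P=[proj('wrist',np.r_[ax+d*u+l*w,z],c) for z in zs]
        P=np.array(P,np.float32);return cv2.remap(m,P[:,:1],P[:,1:],cv2.INTER_LINEAR)[:,0]
    for l in (-.0074,-.0068,-.0062,.0062,.0068,.0074):
        zs=np.arange(.060,.070,.0001);p=prof(l,.008,zs);
        i=np.argmin(p);th=.5*(p[:i+1].max()+p[i]) if i else 0; k=np.where(p[:i+1]>.5*(np.median(p[:max(i-15,5)])+p[i]))[0]
        z2=np.arange(.053,.063,.0001);g=prof(l,.012,z2);e=np.gradient(cv2.GaussianBlur(g[None],(1,1),0)[0]);j=np.argmax(g);lo=np.median(g[:25]);kk=np.where(g<.5*(lo+g[j]))[0];kk=kk[kk<j]
        zf=zs[k[-1]] if len(k) else np.nan;zr=z2[kk[-1]] if len(kk) else np.nan
        print(nm,l,'zf',zf.round(4),'zs',zr.round(4),'diff',((zf-zr)*1e3).round(2),'foot prof',p[::8].round(0).astype(int).tolist())
E
python3 - <<'E'
from scan import *
scan('13',-.0005);scan('15',-.001)
E
```

```text
13 -0.0074 zf 0.0665 zs 0.0583 diff 8.2 foot prof [67, 67, 64, 57, 51, 49, 48, 47, 44, 41, 40, 39, 38]
13 -0.0068 zf 0.0664 zs 0.0583 diff 8.1 foot prof [68, 68, 67, 62, 56, 50, 48, 47, 44, 40, 37, 37, 36]
13 -0.0062 zf 0.0662 zs 0.0582 diff 8.0 foot prof [67, 67, 67, 65, 59, 53, 49, 46, 43, 39, 37, 36, 36]
13 0.0062 zf 0.0666 zs 0.0584 diff 8.2 foot prof [69, 69, 67, 65, 59, 53, 49, 47, 44, 40, 37, 35, 35]
13 0.0068 zf 0.0668 zs 0.0584 diff 8.4 foot prof [69, 68, 67, 63, 56, 51, 50, 48, 45, 42, 38, 37, 36]
13 0.0074 zf 0.0672 zs 0.0585 diff 8.7 foot prof [68, 67, 64, 58, 52, 49, 49, 48, 46, 44, 41, 40, 39]
15 -0.0074 zf 0.0644 zs 0.0579 diff 6.5 foot prof [67, 65, 60, 54, 49, 47, 45, 42, 41, 40, 40, 40, 41]
15 -0.0068 zf 0.0645 zs 0.0579 diff 6.6 foot prof [67, 67, 64, 59, 52, 47, 43, 40, 38, 38, 37, 38, 38]
15 -0.0062 zf 0.0644 zs 0.0579 diff 6.5 foot prof [67, 68, 66, 63, 55, 48, 42, 39, 36, 37, 36, 36, 36]
15 0.0062 zf 0.0645 zs 0.0579 diff 6.6 foot prof [68, 68, 66, 62, 55, 48, 41, 38, 36, 35, 35, 35, 35]
15 0.0068 zf 0.0647 zs 0.0579 diff 6.8 foot prof [69, 68, 65, 58, 52, 47, 43, 40, 38, 37, 36, 36, 36]
15 0.0074 zf 0.0649 zs 0.0579 diff 7.0 foot prof [68, 66, 61, 54, 50, 47, 45, 42, 40, 39, 38, 38, 39]
```

Run:
```python
from h import *
s=manip.sense();print(s['q'])
go([.599,-.0005,.24])
```

```text
[-4.77673245e-01  9.09350468e-01  1.31861416e+00  3.51103336e-05
  9.11894947e-01 -2.73382130e+00]
t 20.275 tcp [ 0.6771 -0.2255  0.0091] F [0.49 0.31 0.25] gap 0.06171107974349131
tool x [0.774 0.633 0.001] y [ 0.002 -0.001 -1.   ] z [-0.633  0.774 -0.002]
rows xyz [ 2.738 -7.708  7.441]
```

apply_moves([
  [10, 0, -2, 0, 0],
  [20, 0, -4, 0, 0],
  [30, 0, -6, 0, 0],
  [34, 0, -7.7, 0, 0],
  [34, 0.7, -7.7, 1.8, 0],
  [34, 1.4, -7.7, 3.6, 0],
  [34, 2.1, -7.7, 5.5, 0],
  [34, 2.74, -7.7, 7.44, 0],
  [34, 2.74, -7.7, 7.44, -1],
  [34, 2.74, -7.7, 7.44, -2.1],
  [34, 2.74, -7.7, 7.44, -2.1],
])

```text
t: 21.65
tcp_pos: [0.5986, -0.0001, 0.2397]
tool_rot: [0.612, 0.355, -0.354, -0.612]
force: [-0.4, -0.0, -0.9]
finger_gap: 0.4
```

Run:
```python
from h import *
s,M=axes();print(s['q'],np.degrees(np.arctan2(M[1,2],M[0,2])))
im,c=snap('wrist','pics/w16.png')
go([.599,-.0005,.154])
cv2.imwrite('pics/w16z.png',cv2.resize(cv2.convertScaleAbs(im[150:350,200:440,::-1],alpha=2),None,fx=2,fy=2,interpolation=cv2.INTER_CUBIC))
```

```text
[-1.86714258e-01  4.81979520e-01  1.49259885e+00  1.71999505e-05
  1.16608135e+00 -2.80834610e+00] 150.20804438653667
t 21.7 tcp [ 5.986e-01 -3.000e-04  2.396e-01] F [ 0.32  0.18 -0.56] gap 0.39767495643721745
tool x [0.498 0.867 0.   ] y [ 0.001 -0.    -1.   ] z [-0.867  0.498 -0.001]
rows xyz [ 1.000e-03  2.853e+00 -1.100e-02]
```

View pics/w16z.png

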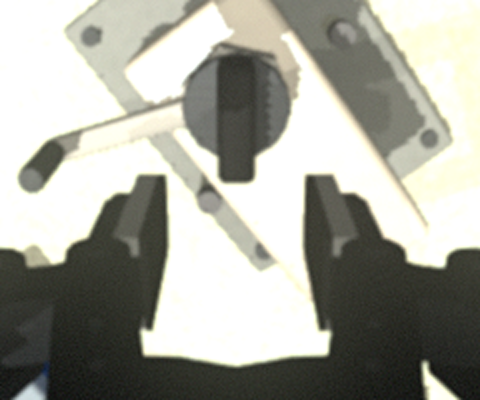

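apply_moves([
  [34, 0, 1.5, 0, 0],
  [34, 0, 2.75, 0, 0],
  [28, 0, 2.85, 0, 0],
  [18, 0, 2.85, 0, 0],
  [8, 0, 2.85, 0, 0],
  [8, 0, 2.85, 0, 0],
  [8, 0, 2.85, 0, 0],
  [8, 0, 2.86, 0, 0.6],
  [8, 0, 2.87, 0, 1.2],
  [8, 0, 2.87, 0, 1.2],
  [8, 0, 2.87, 0, 1.2],
])

```text
t: 23.08
tcp_pos: [0.599, -0.0004, 0.1542]
tool_rot: [0.645, 0.29, -0.289, -0.645]
force: [-1.9, 1.2, 5.2]
finger_gap: 0.158
```

Run:
```python
from h import *
avg(3)
go([.6772,-.2256,.24])
```

```text
t 23.175 avg F [-2.59  1.33  5.43] T [ 0.0672  0.4369 -0.0434] std [0.0321 0.0139 0.0068] tau6 -0.0362 tcp [ 5.990e-01 -4.000e-04  1.542e-01] jaw 138.41 gap mm 13.161900615893066
t 23.225 tcp [ 5.990e-01 -4.000e-04  1.542e-01] F [-1.88  0.88  5.7 ] gap 0.15584166523504012
tool x [0.664 0.748 0.001] y [ 0.001 -0.    -1.   ] z [-0.748  0.664 -0.001]
rows xyz [-3.881 -2.855 -6.935]
```

apply_moves([
  [30, 0, 0, 0, 0],
  [30, 0, -0.4, 0, 0],
  [30, 0, -2, 0, 0.88],
  [25, -0.6, -2.85, -1.1, 0.88],
  [20, -1.6, -2.85, -2.9, 0.88],
  [10, -2.6, -2.85, -4.7, 0.88],
  [5, -3.6, -2.85, -6.4, 0.88],
  [5, -3.88, -2, -6.93, 0.88],
  [5, -3.88, 0, -6.93, 0.88],
  [5, -3.88, 2, -6.93, 0.88],
  [5, -3.88, 4, -6.93, 0.88],
  [5, -3.88, 4.85, -6.93, 0.88],
])

```text
t: 24.72
tcp_pos: [0.6743, -0.2247, 0.0035]
tool_rot: [-0.664, -0.238, 0.241, 0.667]
force: [0.1, -1.5, -0.4]
finger_gap: 0.06
```

apply_moves([
  [5, 0, 0, 0, 0],
  [5, 0, 0, 0, 0],
])

```text
t: 24.98
tcp_pos: [0.678, -0.2264, 0.0093]
tool_rot: [0.666, 0.24, -0.238, -0.665]
force: [0.0, -0.3, 0.6]
finger_gap: 0.056
```

Run:
```python
from scan import *
s=manip.sense();print(s['tcp_pos'])
im,c=snap('wrist','pics/w17.png');np.savez('c17.npz',**c)
L=[im]+[manip.snapshot('wrist') for i in range(5)]
m=np.mean(L,0).clip(0,255);np.save('m17.npy',m)
a=np.clip((m[345:385,600:640,::-1]-15)*6,0,255)
cv2.imwrite('pics/w17y.png',cv2.resize(a.astype('uint8'),None,fx=14,fy=14,interpolation=cv2.INTER_CUBIC))
scan('17',-.001)
```

```text
[ 0.67802033 -0.22640857  0.00934897]
17 -0.0074 zf 0.0644 zs 0.0583 diff 6.1 foot prof [67, 66, 62, 55, 50, 47, 44, 42, 42, 41, 41, 41, 42]
17 -0.0068 zf 0.0639 zs 0.0582 diff 5.7 foot prof [67, 68, 65, 60, 53, 46, 43, 40, 38, 38, 38, 38, 38]
17 -0.0062 zf 0.0647 zs 0.0581 diff 6.6 foot prof [67, 68, 67, 65, 57, 49, 42, 38, 37, 36, 37, 37, 36]
17 0.0062 zf 0.0645 zs 0.0581 diff 6.4 foot prof [67, 67, 66, 63, 57, 47, 39, 37, 35, 35, 35, 35, 35]
17 0.0068 zf 0.0643 zs 0.0582 diff 6.1 foot prof [69, 68, 66, 62, 54, 47, 40, 37, 36, 36, 36, 36, 36]
17 0.0074 zf 0.0644 zs 0.0582 diff 6.2 foot prof [69, 68, 63, 57, 50, 46, 42, 40, 39, 37, 37, 38, 38]
```

View pics/w17y.png

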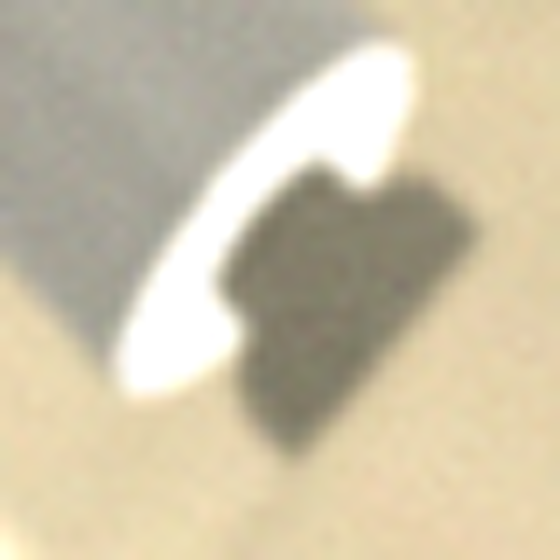

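apply_moves([
  [10, 0, -2, 0, 0],
  [20, 0, -4, 0, 1],
  [30, 0, -6, 0, 2],
  [40, 0, -7.5, 0, 3],
  [40, 1.2, -7.5, 1.3, 4],
  [40, 2.4, -7.5, 2.6, 5],
  [40, 3.5, -7.5, 4, 5.3],
  [40, 4.52, -7.5, 5.24, 5.3],
  [40, 4.52, -7.5, 5.24, 5.3],
], squeeze=60)

```text
t: 26.4
tcp_pos: [0.6805, -0.0138, 0.2332]
tool_rot: [-0.702, 0.081, -0.081, 0.703]
force: [0.8, 0.0, 0.1]
finger_gap: 0.464
```

Run:
```python
from h import *
s,M=axes();print(s['q'],np.degrees(np.arctan2(M[1,2],M[0,2])))
im,c=snap('wrist','pics/w18.png')
go([.6827,-.019,.141])
cv2.imwrite('pics/w18z.png',cv2.resize(cv2.convertScaleAbs(im[50:350,160:480,::-1],alpha=2),None,fx=2,fy=2,interpolation=cv2.INTER_CUBIC))
```

```text
[-1.84467307e-01  6.03122935e-01  1.27890282e+00  9.70548463e-04
  1.25961367e+00 -1.52565508e+00] 76.82736918300188
t 26.45 tcp [ 0.6808 -0.0161  0.2332] F [-0.54 -0.96 -0.53] gap 0.46623555768340114
tool x [ 0.973 -0.23   0.001] y [ 0.001 -0.    -1.   ] z [ 0.23   0.973 -0.   ]
rows xyz [ 0.08   3.072 -0.078]
```

View pics/w18z.png

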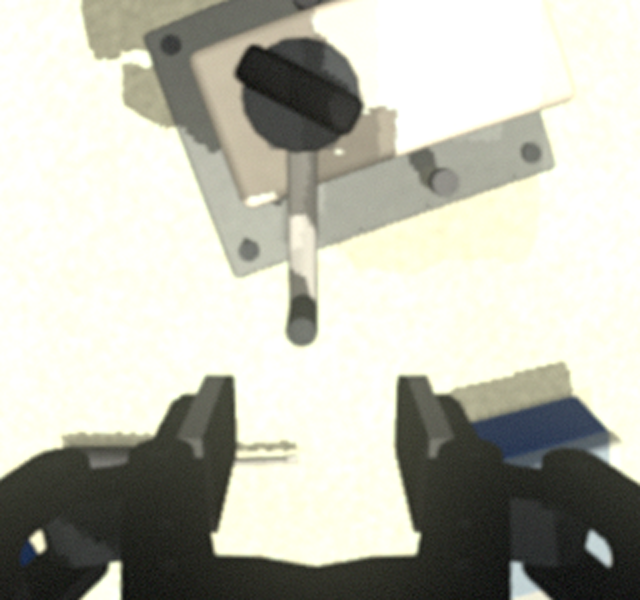

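apply_moves([
  [40, 0.08, 1.5, -0.12, 0],
  [40, 0.08, 2.8, -0.12, 0],
  [30, 0.08, 3.07, -0.12, 0],
  [20, 0.08, 3.07, -0.12, 0],
  [20, 0.08, 3.07, -0.12, 0],
])

```text
t: 27.08
tcp_pos: [0.684, -0.0229, 0.1425]
tool_rot: [0.702, -0.082, 0.085, -0.702]
force: [0.8, -0.1, 0.9]
finger_gap: 0.236
```

apply_moves([
  [20, -0.03, 0, -0.39, 0.8],
  [20, -0.11, 0, -0.78, 1.6],
  [20, -0.24, 0, -1.15, 2.4],
  [20, -0.43, 0, -1.5, 3.2],
  [20, -0.66, 0, -1.82, 4.0],
  [20, -0.66, 0, -1.82, 4.0],
])

```text
t: 27.82
tcp_pos: [0.6511, -0.0713, 0.1423]
tool_rot: [-0.631, 0.317, -0.319, 0.632]
force: [0.6, -0.0, -0.1]
finger_gap: 0.235
```

```bash
cat >> h.py <<'E'
def feel(n=6,ax=(.5998,-.0002)):
    L=[];s=manip.sense()
    for i in range(n):
        manip.snapshot('top');s=manip.sense();L.append(np.r_[s['force'],s['tcp_pos']])
    L=np.array(L);f=L[:,:3].mean(0);p=L[:,3:].mean(0);d=p[:2]-ax;r=np.hypot(*d);d/=r;tc=np.array([d[1],-d[0]])
    M=R.from_quat(s['tool_rot']).as_matrix()
    print('t',s['t'].round(2) if hasattr(s['t'],'round') else s['t'],'F',f.round(2),'sd',(L[:,:3].std(0)).round(2),'tangential resist',(-f[:2]@tc).round(2),'radial',(f[:2]@d).round(2),'ang',np.degrees(np.arctan2(d[1],d[0])).round(2),'r',r.round(4),'jaw',np.degrees(np.arctan2(M[1,2],M[0,2])).round(2),'z',p[2].round(4),'gap',(s['finger_gap']*85.4).round(1))
E
python3 - <<'E'
from h import *
feel()
snap('wrist','pics/w19.png')
E
```

```text
Traceback (most recent call last):
  File "h.py", line 49, in feel
    print('t',s['t'].round(2) if hasattr(s['t'],'round') else s['t'],'F',f.round(2),'sd',(L[:,:3].std(0)).round(2),'tangential resist',(-f[:2]@tc).round(2),'radial',(f[:2]@d).round(2),'ang',np.degrees(np.arctan2(d[1],d[0])).round(2),'r',r.round(4),'jaw',np.degrees(np.arctan2(M[1,2],M[0,2])).round(2),'z',p[2].round(4),'gap',(s['finger_gap']*85.4).round(1))
                                                                                                                                                                                                                                                                                                                                     ^^^^^^^^^^^^^^^^^^^^^^^^^^^^
AttributeError: 'float' object has no attribute 'round'
```

```bash
sed -i "s/(s\['finger_gap'\]\*85.4).round(1)/round(s['finger_gap']*85.4,1)/" h.py
python3 - <<'E'
from h import *
snap('wrist','pics/w19.png')
feel(4)
E
```

```text
t 28.375 F [-0.61  0.16  0.19] sd [0.32 0.31 0.27] tangential resist -0.41 radial -0.49 ang -54.08 r 0.0867 jaw 36.54 z 0.1403 gap 19.5
```

View pics/w19.png

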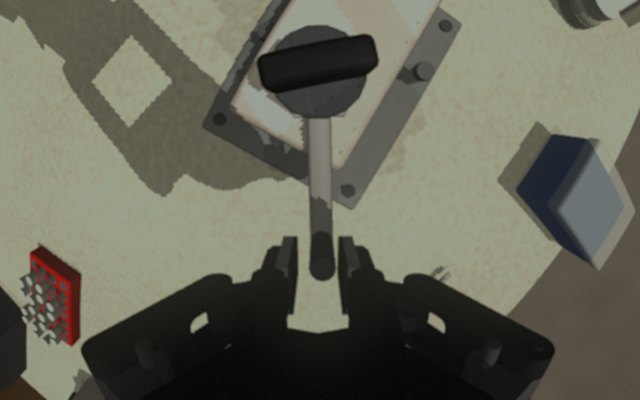

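apply_moves([
  [20, -0.03, 0, -0.39, 0.8],
  [20, -0.11, 0, -0.78, 1.6],
  [20, -0.24, 0, -1.15, 2.4],
  [20, -0.24, 0, -1.15, 2.4],
])

```text
t: 28.88
tcp_pos: [0.618, -0.0854, 0.1404]
tool_rot: [0.552, -0.442, 0.442, -0.552]
force: [0.2, 0.3, -0.1]
finger_gap: 0.236
```

```bash
python3 -c "
from h import *
feel(5)"
```

```text
t 29.125 F [-0.03  0.23 -0.  ] sd [0.54 0.56 0.46] tangential resist 0.02 radial -0.23 ang -77.34 r 0.0873 jaw 12.6 z 0.1405 gap 19.7
```

apply_moves([
  [20, -0.03, 0, -0.3, 0.6],
  [20, -0.08, 0, -0.59, 1.2],
  [20, -0.16, 0, -0.87, 1.8],
  [20, -0.16, 0, -0.87, 1.8],
])

```text
t: 29.62
tcp_pos: [0.5933, -0.0871, 0.1408]
tool_rot: [0.476, -0.522, 0.524, -0.476]
force: [2.6, -2.1, -0.9]
finger_gap: 0.229
```

```bash
python3 -c "
from h import *
feel(5)"
```

```text
t 29.875 F [ 3.17 -2.94 -0.32] sd [0.71 0.26 0.65] tangential resist 3.38 radial 2.7 ang -94.25 r 0.0871 jaw -5.42 z 0.1408 gap 20.1
```

apply_moves([
  [20, -0.05, 0, -0.25, 0.5],
  [20, -0.1, 0, -0.49, 1],
  [20, -0.16, 0, -0.73, 1.5],
  [20, -0.23, 0, -0.97, 2],
  [20, -0.23, 0, -0.97, 2],
])

```text
t: 30.5
tcp_pos: [0.5661, -0.0796, 0.1412]
tool_rot: [0.377, -0.595, 0.6, -0.378]
force: [3.6, -9.5, -1.5]
finger_gap: 0.231
```

```bash
python3 -c "
from h import *
feel(5)
snap('wrist','pics/w20.png')"
```

```text
t 30.75 F [ 4.12 -9.01 -1.17] sd [0.5  0.46 0.32] tangential resist 7.32 radial 6.68 ang -113.01 r 0.0862 jaw -25.41 z 0.1412 gap 19.7
```

View pics/w20.png

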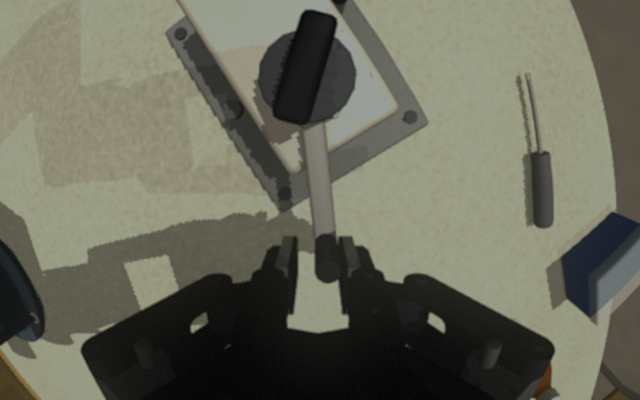

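apply_moves([
  [20, 0.02, 0, -0.25, 0.5],
  [20, 0, 0, -0.49, 1],
  [20, -0.05, 0, -0.73, 1.5],
  [20, -0.12, 0, -0.97, 2],
  [20, -0.12, 0, -0.97, 2],
])

```text
t: 31.42
tcp_pos: [0.5421, -0.0646, 0.1413]
tool_rot: [0.267, -0.651, 0.657, -0.27]
force: [3.3, -12.7, -2.3]
finger_gap: 0.233
```

```bash
python3 -c "
from h import *
feel(8)
snap('wrist','pics/w21.png')"
```

```text
t 31.825 F [  4.02 -11.5   -1.72] sd [0.33 0.44 0.44] tangential resist 10.67 radial 5.88 ang -131.9 r 0.0865 jaw -45.37 z 0.1413 gap 20.0
```

View pics/w21.png

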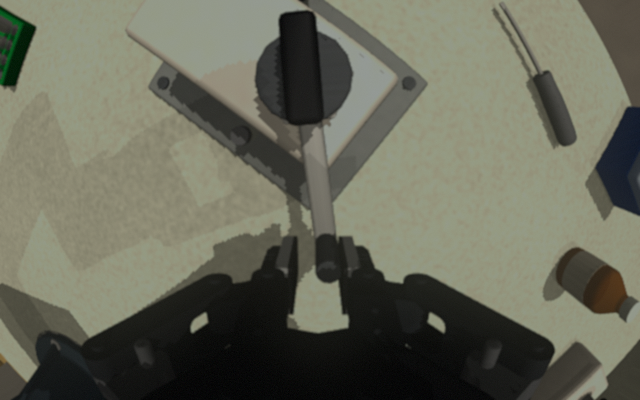

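apply_moves([
  [20, 0.02, 0, -0.2, 0.4],
  [20, 0, 0, -0.37, 0.75],
  [20, 0, 0, -0.37, 0.75],
])

```text
t: 32.25
tcp_pos: [0.5348, -0.0573, 0.1413]
tool_rot: [0.224, -0.667, 0.674, -0.227]
force: [5.6, -13.2, -3.0]
finger_gap: 0.235
```

```bash
python3 -c "
from h import *
feel(8)
s,M=axes();print(np.round([M[:,0],M[:,2]],3), s['q'].round(2))"
```

```text
t 32.65 F [  4.54 -13.11  -2.78] sd [0.65 0.47 0.46] tangential resist 12.84 radial 5.24 ang -138.71 r 0.0865 jaw -52.86 z 0.1413 gap 20.0
[[-0.797 -0.604 -0.001]
 [ 0.604 -0.797  0.011]] [-0.31  0.54  1.74 -0.01  0.85  0.62]
```

apply_moves([
  [20, 0, 0, 0.1, 0],
  [24, 0, 0, 0.2, 0],
  [34, 0, 0, 0.25, 0],
  [40, 0, 0, 0.25, 0],
  [40, 0, 0, 0.25, 0],
])

```text
t: 33.28
tcp_pos: [0.5347, -0.0582, 0.1401]
tool_rot: [-0.225, 0.671, -0.67, 0.224]
force: [0.3, 0.2, 0.0]
finger_gap: 0.471
```

```bash
python3 -c "
from h import *
feel(3)
im,c=snap('wrist','pics/w22.png')"
```

```text
t 33.425 F [-0.34 -0.03 -0.17] sd [0.34 0.42 0.17] tangential resist -0.21 radial 0.27 ang -137.99 r 0.0871 jaw -52.96 z 0.1402 gap 40.1
```

View pics/w22.png

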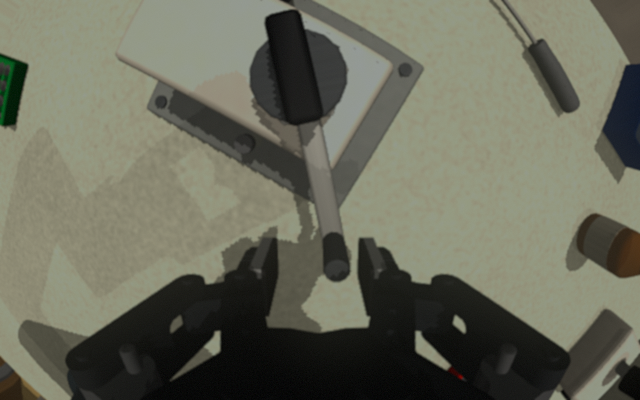

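apply_moves([
  [40, 0, -1, 0, 0],
  [40, 0, -2.5, 0, 0],
  [40, 0, -4, 0, 0],
  [40, 0, -4, 0, 0],
])

```text
t: 33.98
tcp_pos: [0.5381, -0.0596, 0.2643]
tool_rot: [0.222, -0.669, 0.672, -0.227]
force: [0.1, -0.3, -0.4]
finger_gap: 0.469
```

```bash
python3 -c "
from h import *
im,c=snap('wrist','pics/w23.png');np.savez('c23.npz',**c)
s,M=axes();print(s['q'])
go([.6772,-.2256,.24])"
```

```text
[-3.16845972e-01  3.74135243e-01  1.61283798e+00  4.20208704e-05
  1.15063427e+00  6.07644242e-01]
t 34.025 tcp [ 0.5365 -0.0591  0.2621] F [ 0.82  0.49 -0.6 ] gap 0.4666508696540603
tool x [-0.798 -0.602 -0.002] y [ 0.004 -0.001 -1.   ] z [ 0.602 -0.798  0.003]
rows xyz [-0.4    0.762  7.253]
```

View pics/w23.png

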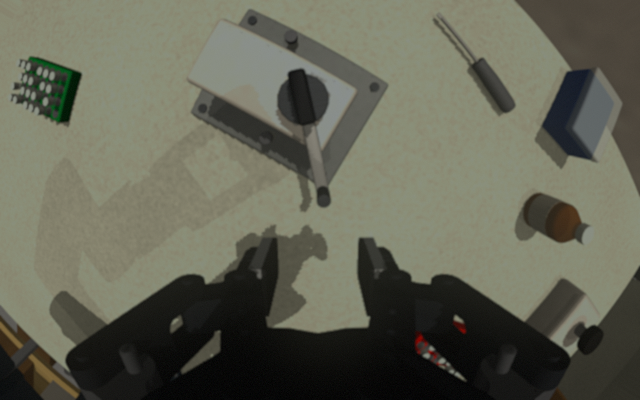

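Run:
```python
from h import *
c=dict(np.load('c23.npz'));im=cv2.imread('pics/w23.png')
g=cv2.cvtColor(im,cv2.COLOR_BGR2GRAY)[55:140,265:345]
cv2.imwrite('pics/w23z.png',cv2.resize(cv2.convertScaleAbs(im[55:215,255:355],alpha=2),None,fx=5,fy=3.7,interpolation=cv2.INTER_CUBIC))
ms=(g<28).astype(np.uint8);n,l,st,ce=cv2.connectedComponentsWithStats(ms);k=1+np.argmax(st[1:,4]);print(st[k])
ys,xs=np.where(l==k);P=np.array([plane('wrist',(265+x,55+y),.168,c)[:2] for x,y in zip(xs,ys)])
v=cv2.fitLine(P.astype(np.float32),cv2.DIST_L2,0,0,0).ravel();print('bar ang',np.degrees(np.arctan2(v[1],v[0])),P.mean(0))
p=plane('wrist',(323,193),.165,c);d=p[:2]-[.5998,-.0002];print('post',p,np.degrees(np.arctan2(d[1],d[0])),np.hypot(*d))
```

```text
[ 24  15  26  54 368]
bar ang 49.74088 [0.59914428 0.0034792 ]
post [ 0.54837098 -0.05877162  0.165     ] -131.28486440752894 0.07794599985060832
```

```bash
python3 -c "
from h import *
s=manip.sense();print(s['t'],s['force'].round(2));print(manip.sign_off())"
```

```text
34.025 [ 0.82  0.49 -0.6 ]
the job is handed in; nothing more can be done
None
```

I reset the stop to the gauge, retightened the lock nut, and handed the job in at 34 s of the 72 s. It gave no verdict.

- **Loosening:** I swung the lever about 67° (1.17 rad) anticlockwise until the nut ran free.
- **Setting the stop:** I screwed the knob down in three gripped steps, checking the pin in the wrist camera each time. My best estimate is that the pin is in by about 1.9 mm. The last camera reading gave 1.6 mm, and adding the knob turns to earlier readings gave 1.7 to 2.6 mm. All of these are inside the 1 to 3 mm window.
- **Tightening:** The lever read about 12.5 N along its swing at the end. It eased back a few degrees when I let go, so I put the shoe at 60 to 70 N (inferred, not measured).

**Last checks:**
- The measured contact force on the tool was about zero after release, and the arm is clear in free air.
- The knob's bar read 49.7° against 48.4° when I left it, so it did not turn within my measuring error. I did not look at the pin again after tightening.
- The racks, bottle and vials in the last picture looked undisturbed. The beaker was out of that view, and I did not measure any of their positions.

**What went wrong or disagreed:**
- My first grip on the knob came down too low because I had its height about 5 mm wrong. The fingers pressed on its disc with about 26 N, and the freed knob turned about 14°. I raised the gripper and gripped again.
- Torque at the wrist was too noisy to feel the pin contact, so the pin depth rests on the camera and the knob angle.

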